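# Close a hex-headed valve with an adjustable wrench

### The job

Close the valve on the round flange with the adjustable wrench: lay the wrench flat on the flange with its open jaws round the hex nut, roll its worm wheel (do not squeeze or push the movable jaw itself) until the jaw sits snugly on the nut, and only then push the handle round to turn the nut clockwise, seen from above, until it comes gently against its stop (forcing it there would drive the jaw open again). Leave the wrench lying snug on the nut, turn the nut by the wrench alone, and do not disturb the amber bottle, the metal block and the slide case near the work.

Things in the scene. Friction and masses are not known exactly. Their poses are not given: they have to be found in the camera images.
- nut (a point): Centre of the underside of the hex nut (brass, 30 mm across flats, 34.6 across corners, 18 mm tall; a spindle end rises 21.5 mm above this point), in the middle of a fixed round flange of radius 88 mm. The point lies on the flange's flat top, 10 mm above the bench. z up; y is square to one pair of the nut's flats (they repeat every 60 degrees). Turns with the nut.
- nut_turn (a joint): How far the nut is turned, rad, growing clockwise seen from above; hard stop (valve closed) at 1.2. Stiff to turn, about 0.2 N m, and stays where it is left. Starts 0.5 to 0.8 rad short of the stop.
- hex_nut: The hex nut itself, same frame as nut.
- nut_edge (a point): A point at the foot of the nut, 15 mm from its axis along the nut's x axis; turns with the nut.
- wrench: The loose adjustable wrench, bare steel, 0.4 kg, 16 mm thick, 214 mm long; starts flat on the bench. Origin and axes as wrench_seat. Its centre of mass is about 60 mm from the origin along -x. The head spans x = -38 to +16, y = -38 to +29 mm; the neck behind it, with the worm wheel, is 36 mm wide and runs to x = -87 mm; then comes the handle.
- wrench_seat (a point): Point on the wrench's underside where the nut's axis lies when it is held snugly. x points out of the open throat, -x along the handle, y to the fixed jaw, z up. The fixed jaw's face is at y = +15 mm, the movable jaw's at y = -(25 mm - jaw travel), so the opening is 40 mm - jaw travel. Both jaws reach to about x = +15 mm; the throat's bottom is at x = -20 mm.
- wrench_grip (a point): A point on the handle's centre line, 108 mm along -x from wrench_seat and 8 mm above the underside (half height); same axes. The handle is a bar 22 mm wide and 14 mm thick, from 87 to 186 mm from the seat, with a round end 25 mm across that reaches to 197 mm.
- worm_top (a point): Topmost point of the worm wheel, 52 mm along -x from wrench_seat, 27 mm above the underside; same axes. The wheel is dark, knurled, radius 13 mm, 18 mm wide, axis along the wrench's y, and stands 11 mm proud of the neck. Dragging its top towards the jaws (+x) closes the jaw, the other way opens it. Takes about 6 N along its surface: press with 10 to 20 N and drag.
- wrench_worm (a joint): Turn of the worm wheel, rad; grows as the jaw closes, 1.2 mm of jaw travel per rad from 0 (opening 40 mm), so the jaw meets the nut at about 8.3 rad and gives a little up to about 9. Starts between 0 and 3. It holds the jaw where it is left, up to about 55 N on the jaw, that is a push of some 6 N near the handle's end; turning the nut itself takes less than 2 N there.
- wrench_jaw: The movable jaw of the wrench; frame of wrench_seat shifted by the jaw travel along +y.
- jaw_face (a point): Middle of the gripping face of the movable jaw at half height: in the frame of wrench_seat its y is -(25 mm - jaw travel), about -15 mm when snug on the nut.
- amber_reagent: Small amber bottle, 36 mm across, 75 mm tall; origin at the centre of its foot. Stands beside the flange.
- cooler_block: White metal cold block, 45 x 65 x 25 mm; origin at the centre of its underside. Stands on the other side of the flange from the amber bottle; the two may be swapped.
- slide_case: Closed slide mailer box, 30 x 85 x 34 mm; origin at the centre of its underside. Lies beside the wrench's handle.

How it is judged:
By the outcome, as a careful person would: the job done as asked, in the order asked, and still so for the second after the job is handed in, with the robot touching nothing.
It also fails if it takes over 72 s, if anything falls off the work surface, if the arm or the gripper's body presses on something with over 40 N, if the wrist force passes 120 N, or if a joint passes its speed limit or range.

### The arm

A 6-joint arm with a two-finger parallel gripper is mounted at the origin on a cart in front of the work surface, level with it; the furniture and walls round the work are solid. World frame = base frame: x ahead of the robot, y to its left, z up, the work surface at z = 0. Lengths are in m, angles in degrees, forces in N, time in s.
With the tool pointing down it reaches from about 0.375 to 0.9 m from the base axis. Payload 3.1 kg.
Tool frame: the origin (TCP) lies at the very end of the fingers, on their centre line; the grasp point (between the pads) lies 19 mm behind it; z points along the fingers, y is the line along which they close (so a half turn about z gives the same grasp; the last joint's range is limited). The gripper opens to 87 mm and grips with 3 to 60 N. Pads are 19 mm wide; open, the fingers measure 117 mm over their backs; the gripper's body (75 mm by 190 mm) begins 51 mm behind the grasp point.
Start: joints at [66.893, 30.224, 82.088, -0, 67.689, -10.227], TCP at [0.139, 0.609, 0.223] pointing down, gripper open.
Joint ranges: [-176.69, 176.69], [-43.24, 126.21], [12.49, 139.97], [-82, 262], [0, 151.66], [-163.58, 163.58]. Speed limits (degrees/s): [159.86, 159.86, 180, 180, 180, 180].

### API

Orientations are given as a 3x3 rotation matrix whose columns are the frame's x, y, z axes.
In Python, from rig import bot gives the robot as it stands.
- The arm moves only by the tool move_arm, never from a script. Its argument "increments" is a list of rows, each an object with "xyz": the shift along the tool's x, y, z in mm, a list of three; "roll": the turn about the tool's z in rad; "grip": the opening in per cent of the stroke, from 0 (shut) to 100 (fully open). A call has 1 to 5 rows; each row shifts and turns the commanded pose from where the row before left it, along the tool's axes as they then stand; what a row does not reach is not made up. A row lasts 1/12 s, in which the tool goes at most 41.7 mm and 7.16 degrees, less where a joint would pass 70% of its speed; a pose out of reach is approached as far as the arm can. A call is refused whole if a number of a shift passes 41.7 or a number of a turn 0.125, either way. A call with a gripper value outside its range is refused whole. The fingers move at their own pace and stop on an object; the grip force is fixed at half the most. Time passes only in rows, so rows that do not move let the fingers close. It gives the time, the measured TCP pose, the force, the opening and the grip force at its end, in the units of the state.
- bot.read_state(): the state, without advancing time (a new reading comes with each control period).
- bot.capture(name): name is "side" or "top" or "wrist"; returns (picture, depth): 384x512x3 uint8, red, green, blue; 384x512 float32, m along the optical axis (not along the pixel's ray), 0 where there is no reading.
- bot.camera_model(name): a dict with "intrinsics" (3x3 intrinsics, pixels), "D" ([k1, k2, p1, p2, k3] as OpenCV has them; the pictures are not rectified), "rvec" (rotation vector, rad) and "tvec" (3), from world to camera coordinates, as OpenCV has them; the wrist camera has in their place "tool_from_camera" (4x4, takes a point from camera to tool coordinates, whose origin is the TCP and whose axes are the flange's). Camera axes: x right, y down, z forward; pixel columns grow to the right and rows downward; lengths in m; the calibration is good to about 2 mm. A picture is of the moment at which its call begins: read the wrist's pose just before it. camera_model takes no time and is no camera call.
- bot.hand_in(): hands the job in; it is judged then, once.
Trained networks look in the newest picture that a camera, given by its name, has taken for a name from the list of things; names that differ only in an ending like _2 or _b are one class to them, and where a whole thing is asked for, a point or a joint stands for the part that bears it (a point fixed in the world has none). Each returns a list of dicts, best first, with "conf" (0 to 1); they miss things now and then, are a little off and sometimes report something else, mostly with a low value. They report only what shows in the picture. A call takes as long as a camera call.
- bot.spot_in(label, camera): "at" ([x, y, z] in m, in the coordinates of the camera as it stood for that picture, good to about 4 mm: the middle of the surface that is visible of it).
- bot.trace(label, camera): "mask" (384x512 bool, what is visible of it).
The state is a dict: "time_s": time; "joint_positions": joint angles; "qvel": joint speeds; "tau": joint torques, N m; "position": TCP position; "tcp_rot": TCP orientation; "force": force on the tool from outside, world axes, zero at the start; "moment": the same for the moment, N m; "opening": opening from 0.0 (shut) to 1.0 (fully open); "grasp_force": force on a finger pad.
Only numpy, scipy, OpenCV 4.12 (cv2) and the standard library are available. Lean on these libraries where they do the work, as an engineer would, in place of code of your own. Each camera call takes 0.05 s, during which the arm holds its last target. There are 200 camera calls.

## Working session

There is one attempt and no reset: what is moved stays moved. The work goes in short steps, Python scripts to look and compute and a tool call to move; the robot and the scene stay as the last step left them, time stands still between calls to the robot, and variables do not carry over. Pictures are saved under pics/ and viewed, at most 10 in all, crops included, and the job is handed in when it is done.

Besides the shell and the picture viewer there is one more tool, called after "Request:" as a command line: name --argument value ..., lists and objects as JSON in quotes. move_arm: Moves the arm, as the interface text tells. Its arguments: {"type":"object","properties":{"increments":{"type":"array"}},"required":["increments"]}

```bash
ls; mkdir -p pics
cat > h.py <<'E'
import numpy as np, cv2
from rig import bot
def cap(n,save=None):
    s=bot.read_state(); im,d=bot.capture(n)
    if save: cv2.imwrite('pics/'+save,im[:,:,::-1])
    m=bot.camera_model(n)
    if n=='wrist':
        T=np.eye(4);T[:3,:3]=np.array(s['tcp_rot']);T[:3,3]=s['position'];W=T@np.array(m['tool_from_camera'])
    else:
        C=np.eye(4);C[:3,:3]=cv2.Rodrigues(np.array(m['rvec'],float))[0];C[:3,3]=np.ravel(m['tvec']);W=np.linalg.inv(C)
    return im,d,m,W
def cloud(d,m,W,mask=None):
    ok=d>0
    if mask is not None: ok&=mask
    v,u=np.nonzero(ok)
    p=cv2.undistortPoints(np.c_[u,v].astype(float)[:,None],np.array(m['intrinsics']),np.array(m['D']))[:,0]
    z=d[v,u]; return np.c_[p*z[:,None],z]@W[:3,:3].T+W[:3,3], np.c_[u,v]
def spot(l,n,W):
    r=bot.spot_in(l,n)
    return [(round(x['conf'],2),np.round(W[:3,:3]@np.array(x['at'])+W[:3,3],4)) for x in r[:2]]
E
python3 - <<'E'
from h import *
s=bot.read_state();print(s['time_s'],np.round(s['tcp_rot'],3).tolist(),s['force'])
ims=[]
for n in ['top','side']:
    im,d,m,W=cap(n,n+'0.png'); print(n,W[:3,3])
    for l in ['nut','wrench_grip','worm_top','wrench_seat','jaw_face','wrench','amber_reagent','cooler_block','slide_case','nut_edge']: print(l,spot(l,n,W))
E
```

```text
pics
0.0 [[-0.975, 0.223, -0.001], [0.223, 0.975, -0.002], [0.0, -0.002, -1.0]] [ 0.74598573 -0.34596273 -0.80834587]
top [ 0.44107232 -0.22454706  0.98521914]
nut [(0.58, array([ 0.5901, -0.1333,  0.0268]))]
wrench_grip [(0.95, array([ 0.5909, -0.3857,  0.0155]))]
worm_top [(0.73, array([ 0.5815, -0.3874,  0.0144]))]
wrench_seat [(0.71, array([ 0.5846, -0.3838,  0.0164]))]
jaw_face [(0.51, array([ 0.6408, -0.4337,  0.0154]))]
wrench [(0.93, array([ 0.586 , -0.3853,  0.0159]))]
amber_reagent [(0.72, array([ 0.5795, -0.2651,  0.0436]))]
cooler_block [(0.81, array([ 0.6024, -0.007 ,  0.0259]))]
slide_case [(0.85, array([ 0.4915, -0.4507,  0.0339]))]
nut_edge [(0.47, array([ 0.5919, -0.1387,  0.0288]))]
side [0.3129668  0.47412206 0.5798012 ]
nut [(0.65, array([ 0.5917, -0.1265,  0.0294]))]
wrench_grip [(0.98, array([ 0.5805, -0.3785,  0.0088]))]
worm_top [(0.59, array([ 0.578 , -0.3789,  0.0139]))]
wrench_seat [(0.82, array([ 0.5763, -0.3775,  0.0184]))]
jaw_face [(0.46, array([ 0.642 , -0.4341,  0.0114]))]
wrench [(0.61, array([ 0.5781, -0.3777,  0.0149]))]
amber_reagent [(0.53, array([ 0.5837, -0.2542,  0.0354]))]
cooler_block [(0.73, array([0.6019, 0.0078, 0.0243]))]
slide_case [(0.89, array([ 0.4821, -0.4353,  0.0235])), (0.51, array([0.6033, 0.01  , 0.0252]))]
nut_edge [(0.65, array([ 0.585 , -0.1265,  0.0263]))]
```

View pics/top0.png

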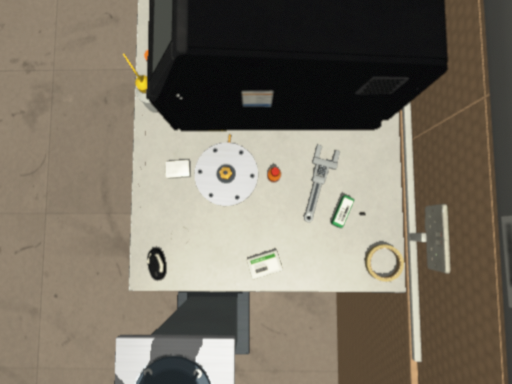

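View pics/side0.png

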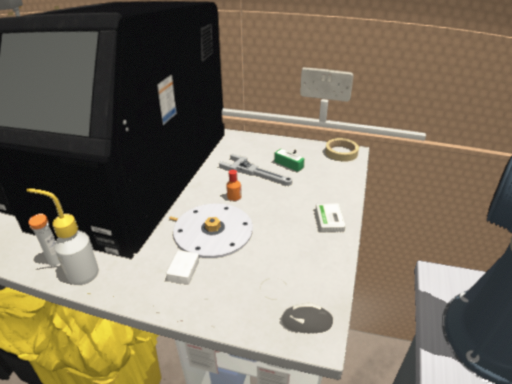

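The views agree. The flange and nut are at top pixel (226,173), with the cooler block to its left and the bottle to its right. The wrench is at (320,180) with its head away from the robot, the slide case is at (343,210), and a tall instrument stands behind. I'll move over the nut for a close look.

Run:
```python
from h import *
m=bot.camera_model('wrist');print(np.round(m['tool_from_camera'],3),np.round(m['intrinsics'],1))
```

```text
[[-0.    -0.966 -0.257  0.07 ]
 [ 1.     0.    -0.001 -0.   ]
 [ 0.001 -0.257  0.966 -0.161]
 [ 0.     0.     0.     1.   ]] [[326.    0.  250.4]
 [  0.  326.  190. ]
 [  0.    0.    1. ]]
```

Request:
move_arm --increments '[{"xyz":[-32,-23.4,0],"roll":0,"grip":100},{"xyz":[-32,-23.4,0],"roll":0,"grip":100},{"xyz":[-32,-23.4,0],"roll":0,"grip":100},{"xyz":[-32,-23.4,0],"roll":0,"grip":100},{"xyz":[-32,-23.4,0],"roll":0,"grip":100}]'

```text
time_s: 1.52
position: [0.27, 0.4582, 0.2227]
tcp_rot: [[-0.975, 0.222, 0.0], [0.222, 0.975, 0.0], [-0.0, 0.0, -1.0]]
force: [0.6, -0.3, -0.4]
opening: 1.0
grasp_force: 0.0
```

Request:
move_arm --increments '[{"xyz":[-32,-23.4,0],"roll":0,"grip":100},{"xyz":[-32,-23.4,0],"roll":0,"grip":100},{"xyz":[-32,-23.4,0],"roll":0,"grip":100},{"xyz":[-32,-23.4,0],"roll":0,"grip":100},{"xyz":[-32,-23.4,0],"roll":0,"grip":100}]'

```text
time_s: 1.93
position: [0.4001, 0.3083, 0.2228]
tcp_rot: [[-0.975, 0.223, 0.001], [0.223, 0.975, 0.0], [-0.0, 0.0, -1.0]]
force: [0.5, 0.1, 0.5]
opening: 1.002
grasp_force: 0.0
```

Request:
move_arm --increments '[{"xyz":[-32,-23.4,0],"roll":0,"grip":100},{"xyz":[-32,-23.4,0],"roll":0,"grip":100},{"xyz":[-13.4,-36,0],"roll":0,"grip":100},{"xyz":[-13.4,-36,0],"roll":0,"grip":100},{"xyz":[-13.4,-36,0],"roll":0,"grip":100}]'

```text
time_s: 2.35
position: [0.4666, 0.1339, 0.2226]
tcp_rot: [[-0.975, 0.223, 0.0], [0.223, 0.975, 0.0], [-0.0, 0.0, -1.0]]
force: [1.4, 0.5, -0.2]
opening: 0.996
grasp_force: 0.0
```

Request:
move_arm --increments '[{"xyz":[-13.4,-36,0],"roll":0,"grip":100},{"xyz":[-13.4,-36,0],"roll":0,"grip":100},{"xyz":[-13.4,-36,0],"roll":0,"grip":100},{"xyz":[-13.4,-36,0],"roll":0,"grip":100},{"xyz":[-13.4,-36,0],"roll":0,"grip":100}]'

```text
time_s: 2.77
position: [0.4914, -0.0567, 0.2228]
tcp_rot: [[-0.975, 0.223, 0.001], [0.223, 0.975, -0.0], [-0.001, 0.0, -1.0]]
force: [0.4, -1.2, 0.0]
opening: 0.998
grasp_force: 0.0
```

Request:
move_arm --increments '[{"xyz":[-13.4,-36,0],"roll":0,"grip":100},{"xyz":[-13.4,-36,0],"roll":0,"grip":100},{"xyz":[0,0,0],"roll":0,"grip":100}]'

```text
time_s: 3.02
position: [0.5039, -0.1384, 0.2231]
tcp_rot: [[-0.974, 0.229, 0.005], [0.228, 0.974, -0.005], [-0.006, -0.004, -1.0]]
force: [1.1, -0.0, 0.3]
opening: 1.0
grasp_force: 0.0
```

Run:
```python
from h import *
im,d,m,W=cap('wrist','w1.png')
for l in ['nut','nut_edge','hex_nut','amber_reagent','cooler_block']: print(l,spot(l,'wrist',W))
mk=bot.trace('hex_nut','wrist');print([x['conf'] for x in mk])
P,uv=cloud(d,m,W)
def near(p,r): return np.hypot(P[:,0]-p[0],P[:,1]-p[1])<r
c=np.array([.59,-.131])
a=near(c,.08)&(P[:,2]<.018)
print('flange z',np.median(P[a,2]))
t=near(c,.03)&(P[:,2]>.024)&(P[:,2]<.0295); print(t.sum(),P[t].mean(0))
q=P[t][:,:2].astype(np.float32); hull=cv2.convexHull(q)[:,0]; print(np.round(cv2.minEnclosingCircle(q),4) if 0 else cv2.minEnclosingCircle(q))
# hexagon fit: support widths
for ang in range(0,60,3):
    w=[ (q@np.array([np.cos(t_),np.sin(t_)])) for t_ in np.radians([ang,ang+60,ang+120])]
    print(ang,[round(1e3*(np.percentile(x,99.5)-np.percentile(x,.5)),1) for x in w])
np.save('nut.npy',P[near(c,.04)])
cv2.imwrite('pics/w1c.png',cv2.resize(im[:,:,::-1][40:280,130:400],None,fx=2.5,fy=2.5,interpolation=cv2.INTER_CUBIC))
```

```text
nut [(0.97, array([ 0.5896, -0.1357,  0.0254])), (0.17, array([ 0.4875, -0.3649,  0.0131]))]
nut_edge [(0.72, array([ 0.4842, -0.3605,  0.0109])), (0.63, array([ 0.588 , -0.1353,  0.0256]))]
hex_nut [(0.6, array([ 0.5873, -0.1365,  0.0288]))]
amber_reagent [(0.68, array([ 0.4865, -0.3626,  0.0111])), (0.67, array([ 0.5747, -0.2502,  0.0151]))]
cooler_block [(0.71, array([ 0.5964, -0.0011,  0.0259]))]
[0.64]
flange z 0.009202105891537554
466 [ 0.58831432 -0.13526073  0.02740355]
((0.5892816185951233, -0.13561569154262543), 0.016974972561001778)
0 [np.float64(30.9), np.float64(30.1), np.float64(30.4)]
3 [np.float64(31.3), np.float64(30.6), np.float64(30.8)]
6 [np.float64(31.7), np.float64(31.0), np.float64(31.0)]
9 [np.float64(32.0), np.float64(31.4), np.float64(31.2)]
12 [np.float64(32.1), np.float64(31.6), np.float64(31.4)]
15 [np.float64(32.2), np.float64(31.8), np.float64(31.6)]
18 [np.float64(32.3), np.float64(31.9), np.float64(31.7)]
21 [np.float64(32.3), np.float64(32.0), np.float64(31.7)]
24 [np.float64(32.3), np.float64(32.0), np.float64(31.6)]
27 [np.float64(32.2), np.float64(31.9), np.float64(31.5)]
30 [np.float64(32.0), np.float64(31.7), np.float64(31.3)]
33 [np.float64(31.8), np.float64(31.5), np.float64(31.1)]
36 [np.float64(31.6), np.float64(31.3), np.float64(30.8)]
39 [np.float64(31.3), np.float64(31.0), np.float64(30.6)]
42 [np.float64(31.0), np.float64(30.7), np.float64(30.4)]
45 [np.float64(30.7), np.float64(30.3), np.float64(30.2)]
48 [np.float64(30.4), np.float64(30.1), np.float64(29.9)]
51 [np.float64(30.0), np.float64(29.8), np.float64(29.7)]
54 [np.float64(29.7), np.float64(29.6), np.float64(30.0)]
57 [np.float64(29.9), np.float64(30.0), np.float64(30.4)]
```

View pics/w1c.png

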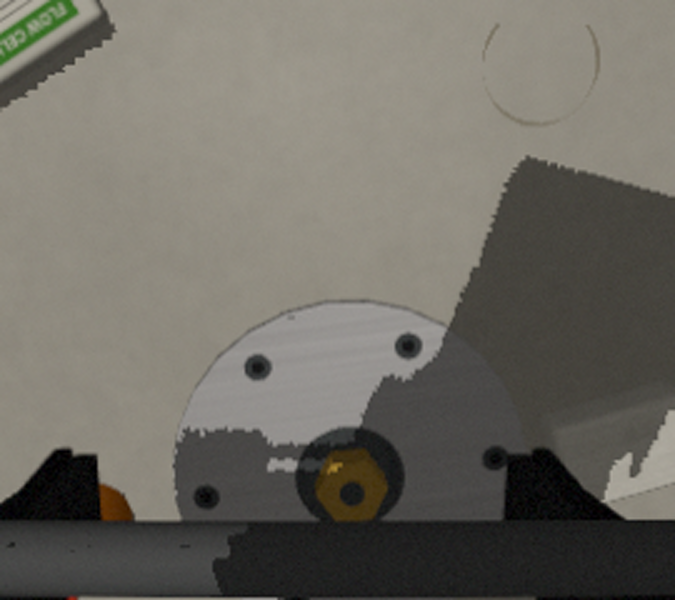

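The crop shows the brass hex nut at about (352,485) with its spindle. The flats' normals measure about 52° modulo 60. A white box (the flow cell) at upper left could lie under the handle's end, so I'll measure it.

Run:
```python
from h import *
for n in ['wrist','top']:
    im,d,m,W=cap(n); P,uv=cloud(d,m,W)
    b=(P[:,0]>.3)&(P[:,0]<.47)&(P[:,1]>-.32)&(P[:,1]<-.1)&(P[:,2]>.008)&(P[:,2]<.06)
    q=P[b]; print(n,b.sum(),np.median(q[:,2]) if len(q) else 0)
    if len(q): r=cv2.minAreaRect(q[:,:2].astype(np.float32)); print(r, np.round(cv2.boxPoints(r),3).tolist())
for n in ['top']:
    b=(P[:,1]>-.5)&(P[:,1]<-.2)&(P[:,0]>.4)&(P[:,0]<.9)
    for z0,z1 in [(.0,.1),(.1,.2),(.2,.5)]:
        c=P[(P[:,2]>z0)&(P[:,2]<z1)&(P[:,0]>.66)&(P[:,0]<.9)&(abs(P[:,1]+.25)<.15)]; print(z0,len(c),c[:,0].min() if len(c) else None)
    im,d,m,W=cap('side');P,uv=cloud(d,m,W)
    c=P[(P[:,2]>.05)&(P[:,2]<.4)&(P[:,0]>.62)&(P[:,0]<.9)&(P[:,1]<.05)&(P[:,1]>-.3)];print('instr',c[:,0].min(),np.percentile(c[:,0],5))
```

```text
wrist 4349 0.017458715848825745
((0.3452627658843994, -0.24001960456371307), (0.05539068579673767, 0.08574070036411285), 17.441831588745117) [[0.3059999942779541, -0.2070000022649765], [0.3319999873638153, -0.289000004529953], [0.38499999046325684, -0.27300000190734863], [0.35899999737739563, -0.19099999964237213]]
top 672 0.017634185879120134
((0.34726786613464355, -0.24030880630016327), (0.05519936978816986, 0.0847925990819931), 17.35077667236328) [[0.30799999833106995, -0.20800000429153442], [0.33399999141693115, -0.289000004529953], [0.38600000739097595, -0.27300000190734863], [0.3610000014305115, -0.19200000166893005]]
0.0 2167 0.6600701389660371
0.1 1671 0.7086036625883381
0.2 19109 0.7075969912195511
instr 0.705189076339673 0.7082738505868573
```

Request:
move_arm --increments '[{"xyz":[-16.2,-32.5,0],"roll":0,"grip":100},{"xyz":[-16.2,-32.5,0],"roll":0,"grip":100},{"xyz":[-16.2,-32.5,0],"roll":0,"grip":100},{"xyz":[-16.2,-32.5,0],"roll":0,"grip":100},{"xyz":[-16.2,-32.5,0],"roll":0,"grip":100}]'

```text
time_s: 3.93
position: [0.5446, -0.3082, 0.2227]
tcp_rot: [[-0.975, 0.222, 0.0], [0.222, 0.975, 0.0], [-0.0, 0.0, -1.0]]
force: [0.5, 0.1, 0.0]
opening: 1.002
grasp_force: 0.0
```

Request:
move_arm --increments '[{"xyz":[-16.2,-32.5,0],"roll":0,"grip":100},{"xyz":[-16.2,-32.5,0],"roll":0,"grip":100},{"xyz":[0,0,0],"roll":0,"grip":100},{"xyz":[0,0,0],"roll":0,"grip":100}]'

```text
time_s: 4.27
position: [0.5613, -0.3794, 0.2219]
tcp_rot: [[-0.974, 0.225, -0.0], [0.225, 0.974, 0.0], [0.0, 0.0, -1.0]]
force: [-0.2, -0.9, -0.9]
opening: 0.994
grasp_force: 0.0
```

Run:
```python
from h import *
im,d,m,W=cap('wrist')
for l in ['worm_top','wrench_grip','wrench_seat','jaw_face']: print(l,spot(l,'wrist',W))
tr=bot.trace('wrench','wrist');mk=np.array(tr[0]['mask'],bool);print(tr[0]['conf'],mk.sum())
P,uv=cloud(d,m,W); 
sel=(P[:,2]>.006)&(P[:,2]<.035)&(P[:,0]>.45)&(P[:,0]<.70)&(P[:,1]>-.47)&(P[:,1]<-.32)&mk[uv[:,1],uv[:,0]]
q=P[sel];np.save('wr.npy',q);print(len(q),np.percentile(q[:,2],[5,50,95,99]),np.median(P[(P[:,2]<.006),2]))
h=q[(q[:,0]<.56)&(abs(q[:,2]-.0145)<.006)][:,:2]
c=h.mean(0);u=np.linalg.svd(h-c,full_matrices=False)[2][0];u*=np.sign(u[0]);print('c',c,'dir',u,np.degrees(np.arctan2(u[1],u[0])))
v=np.array([-u[1],u[0]])
s=(q[:,:2]-c)@u;t=(q[:,:2]-c)@v
print('ends',s.min(),s.max())
for a in np.arange(s.min(),s.max(),.01):
    k=(s>=a)&(s<a+.01)
    if k.any(): print(round(a*1e3),np.round(1e3*np.array([t[k].min(),t[k].max(),np.median(q[k,2]),q[k,2].max()]),1))
cv2.imwrite('pics/w2.png',cv2.resize(im[:,:,::-1][0:280,100:420],None,fx=2,fy=2,interpolation=cv2.INTER_CUBIC))
```

```text
worm_top [(0.57, array([ 0.5692, -0.3822,  0.0113])), (0.27, array([ 0.4862, -0.4444,  0.0341]))]
wrench_grip [(0.74, array([ 0.5703, -0.3887,  0.0174]))]
wrench_seat [(0.68, array([ 0.5725, -0.3867,  0.0165]))]
jaw_face [(0.55, array([ 0.634 , -0.4399,  0.0117])), (0.44, array([ 0.588 , -0.1452,  0.0276]))]
0.94 4439
4332 [0.01201042 0.01462727 0.02189217 0.02575959] -0.0006753022985515056
c [ 0.50780807 -0.36995632] dir [ 0.95902077 -0.28333579] -16.45939650992804
ends -0.051317160569441043 0.15555709391349923
-51 [-11.3  10.4  14.2  16.3]
-41 [-11.1  11.9  14.3  16.6]
-31 [-10.3  10.8  14.2  16. ]
-21 [-11.1  10.3  14.4  16.4]
-11 [-10.7  11.   14.2  16.7]
-1 [-10.2  10.2  14.2  16.4]
9 [-10.9   9.8  14.5  16.8]
19 [-10.3   9.5  14.4  16.5]
29 [-9.2 11.3 14.4 16.7]
39 [-10.1  11.5  14.1  16.2]
49 [-13.1  16.1  13.8  15.8]
59 [-16.3  17.7  14.9  17.3]
69 [-16.7  18.5  14.7  16.6]
79 [-16.6  18.8  17.4  27.5]
89 [-17.2  18.6  22.3  27.8]
99 [-34.6  29.1  14.5  25.4]
109 [-35.3  29.7  15.2  17. ]
119 [-36.7  29.9  14.7  16.6]
129 [-33.8  29.9  14.9  17.7]
139 [-33.5  30.6  15.   17.1]
149 [-31.7  29.6  14.9  16.2]
```

View pics/w2.png

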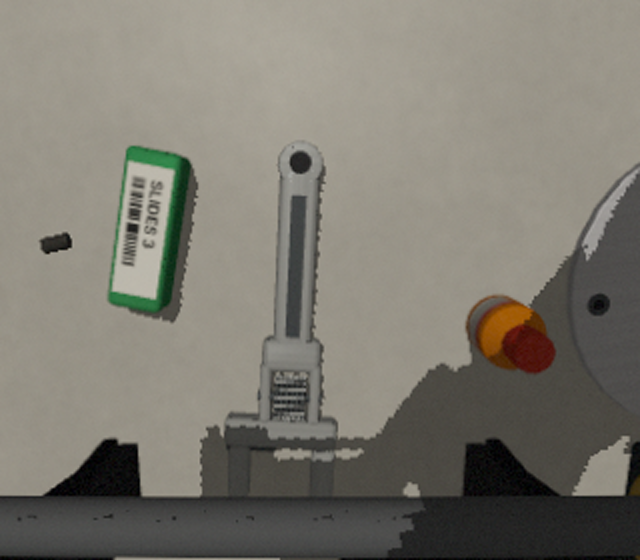

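The crop shows the wrench flat, with its handle end up at (300,160), the worm at (290,395), its head partly under the gripper, and the slide case clear to its left. The wrench axis comes out at about -16°, with the seat near (0.648,-0.410). I'll grasp the neck at about x=-70.

Request:
move_arm --increments '[{"xyz":[-11,-3,35],"roll":0.026,"grip":65},{"xyz":[-10.6,-3,35],"roll":0.026,"grip":65},{"xyz":[0,0,35],"roll":0,"grip":65},{"xyz":[0,0,35],"roll":0,"grip":65},{"xyz":[0,0,30],"roll":0,"grip":65}]'

```text
time_s: 4.98
position: [0.5805, -0.3873, 0.0507]
tcp_rot: [[-0.962, 0.272, -0.001], [0.272, 0.962, 0.001], [0.001, 0.001, -1.0]]
force: [0.3, -0.2, 0.6]
opening: 0.715
grasp_force: 0.0
```

Request:
move_arm --increments '[{"xyz":[0,0,0],"roll":0,"grip":65},{"xyz":[0,0,0],"roll":0,"grip":65},{"xyz":[0,0,0],"roll":0,"grip":65}]'

```text
time_s: 5.23
position: [0.5821, -0.3894, 0.0546]
tcp_rot: [[-0.962, 0.273, 0.002], [0.273, 0.962, -0.002], [-0.003, -0.001, -1.0]]
force: [0.6, 0.2, 0.5]
opening: 0.657
grasp_force: 0.0
```

Request:
move_arm --increments '[{"xyz":[0,0,20],"roll":0,"grip":65},{"xyz":[0,0,19],"roll":0,"grip":65},{"xyz":[0,0,9],"roll":0,"grip":65},{"xyz":[0,0,0],"roll":0,"grip":65},{"xyz":[0,0,0],"roll":0,"grip":65}]'

```text
time_s: 5.65
position: [0.5816, -0.3895, 0.0062]
tcp_rot: [[-0.962, 0.273, 0.002], [0.273, 0.962, -0.002], [-0.002, -0.001, -1.0]]
force: [0.9, -0.5, 0.2]
opening: 0.651
grasp_force: 0.0
```

Request:
move_arm --increments '[{"xyz":[0,0,0],"roll":0,"grip":0},{"xyz":[0,0,0],"roll":0,"grip":0},{"xyz":[0,0,0],"roll":0,"grip":0},{"xyz":[0,0,0],"roll":0,"grip":0},{"xyz":[0,0,0],"roll":0,"grip":0}]'

```text
time_s: 6.07
position: [0.5812, -0.3895, 0.0055]
tcp_rot: [[-0.962, 0.273, 0.001], [0.273, 0.962, -0.001], [-0.001, -0.001, -1.0]]
force: [0.2, -1.2, 2.7]
opening: 0.405
grasp_force: 30.0
```

Request:
move_arm --increments '[{"xyz":[0,0,0],"roll":0,"grip":0},{"xyz":[0,0,0],"roll":0,"grip":0},{"xyz":[0,0,0],"roll":0,"grip":0}]'

```text
time_s: 6.32
position: [0.5811, -0.3895, 0.0054]
tcp_rot: [[-0.962, 0.273, 0.001], [0.273, 0.962, -0.001], [-0.001, -0.001, -1.0]]
force: [-1.0, -0.6, 5.5]
opening: 0.406
grasp_force: 30.0
```

Request:
move_arm --increments '[{"xyz":[0,0,-12],"roll":0,"grip":0},{"xyz":[0,0,-25],"roll":0,"grip":0},{"xyz":[0,0,-33],"roll":0,"grip":0},{"xyz":[0,0,-30],"roll":0,"grip":0},{"xyz":[0,0,0],"roll":0,"grip":0}]'

```text
time_s: 6.73
position: [0.5839, -0.3911, 0.1109]
tcp_rot: [[-0.962, 0.273, 0.008], [0.273, 0.962, -0.007], [-0.01, -0.005, -1.0]]
force: [1.2, -0.8, -1.7]
opening: 0.409
grasp_force: 30.0
```

Request:
move_arm --increments '[{"xyz":[10,17,0],"roll":0,"grip":0},{"xyz":[17,29,0],"roll":0,"grip":0},{"xyz":[19,32,0],"roll":0,"grip":0},{"xyz":[19,32,0],"roll":0,"grip":0},{"xyz":[19,32,0],"roll":0,"grip":0}]'

```text
time_s: 7.15
position: [0.5368, -0.2268, 0.1029]
tcp_rot: [[-0.962, 0.274, -0.003], [0.274, 0.962, 0.003], [0.004, 0.002, -1.0]]
force: [1.5, -0.1, -3.3]
opening: 0.409
grasp_force: 30.0
```

Request:
move_arm --increments '[{"xyz":[17,29,0],"roll":0,"grip":0},{"xyz":[13,22,0],"roll":0,"grip":0},{"xyz":[6.5,12,0],"roll":0,"grip":0},{"xyz":[0,0,0],"roll":-0.077,"grip":0},{"xyz":[0,0,0],"roll":-0.1,"grip":0}]'

```text
time_s: 7.57
position: [0.5204, -0.1575, 0.1038]
tcp_rot: [[-0.996, 0.094, -0.001], [0.094, 0.996, 0.001], [0.001, 0.001, -1.0]]
force: [1.2, 0.1, -3.7]
opening: 0.409
grasp_force: 30.0
```

Request:
move_arm --increments '[{"xyz":[0,0,0],"roll":-0.1,"grip":0},{"xyz":[0,0,0],"roll":-0.1,"grip":0},{"xyz":[0,0,0],"roll":-0.1,"grip":0},{"xyz":[0,0,0],"roll":-0.1,"grip":0},{"xyz":[0,0,0],"roll":-0.1,"grip":0}]'

```text
time_s: 7.98
position: [0.521, -0.1592, 0.1038]
tcp_rot: [[-0.919, -0.394, -0.001], [-0.394, 0.919, 0.0], [0.001, 0.0, -1.0]]
force: [0.2, 0.1, -3.3]
opening: 0.407
grasp_force: 30.0
```

Request:
move_arm --increments '[{"xyz":[0,0,0],"roll":0,"grip":0},{"xyz":[0,0,0],"roll":0,"grip":0},{"xyz":[0,0,0],"roll":0,"grip":0},{"xyz":[0,0,0],"roll":0,"grip":0}]'

```text
time_s: 8.32
position: [0.5209, -0.1589, 0.1043]
tcp_rot: [[-0.922, -0.388, -0.0], [-0.388, 0.922, 0.0], [0.0, 0.0, -1.0]]
force: [0.8, -0.3, -3.1]
opening: 0.407
grasp_force: 30.0
```

Run:
```python
from h import *
s=bot.read_state();R=np.array(s['tcp_rot']);p=np.array(s['position']);print(p,s['joint_positions'])
q=[]
for n in ['top','side','wrist']:
    im,d,m,W=cap(n,n+'3.png')
    P,uv=cloud(d,m,W)
    L=(P-p)@R   # tool coords
    # wrench: tool x=-forward
    k=(L[:,0]<-.005)&(L[:,0]>-.1)&(abs(L[:,1])<.05)&(L[:,2]>-.02)&(L[:,2]<.03)
    if n=='wrist': k=(L[:,0]>-.0)&(L[:,0]<.14)&(abs(L[:,1])<.03)&(L[:,2]>-.025)&(L[:,2]<.03)
    Q=L[k];print(n,len(Q))
    if len(Q)<20: continue
    for a in np.arange(-.1,.14,.01):
        b=(Q[:,0]>=a)&(Q[:,0]<a+.01)
        if b.sum()>3: print(round(a*1e3),b.sum(),np.round(1e3*np.r_[Q[b,1].min(),Q[b,1].max(),np.median(Q[b,2])],1))
    print('ext',np.round(1e3*np.percentile(Q[:,0],[.5,99.5]),1))
```

```text
[ 0.5208831  -0.15886475  0.10429467] [-2.87213786e+01  3.38928210e+01  9.96456484e+01 -2.16390447e-03
  4.64811104e+01 -1.41557113e+02]
top 0
side 630
-90 46 [-35.   30.8  -5.1]
-80 87 [-34.4  30.5  -6.3]
-70 85 [-33.2  31.4  -6.4]
-60 95 [-34.8  30.7  -5.4]
-50 113 [-36.   30.3  -8.6]
-40 83 [-34.   31.6  -8.6]
-30 54 [-2.7 20.2 -7.4]
-20 51 [ 6.4 28.1 -8. ]
-10 16 [ 24.6  28.9 -10.1]
ext [-85.   -6.7]
wrist 13434
0 1752 [-22.7  23.   -9.8]
10 1752 [-27.6  27.4  -9.4]
20 871 [-11.   11.1  -8.9]
30 909 [-10.7  11.1  -9. ]
40 946 [-10.6  11.3  -9.1]
50 999 [-10.4  11.1  -9.3]
60 1045 [-10.7  11.4  -9.3]
70 1101 [-10.6  11.2  -9.3]
80 1156 [-10.5  11.5  -9.4]
90 1183 [-10.6  11.7  -9.4]
100 1269 [-10.7  11.6  -9.4]
110 451 [-12.   12.7  -9.6]
ext [  0.5 112.7]
```

Request:
move_arm --increments '[{"xyz":[0,-1,15],"roll":0,"grip":0},{"xyz":[0,0,25],"roll":0,"grip":0},{"xyz":[0,0,20],"roll":0,"grip":0},{"xyz":[0,0,0],"roll":0,"grip":0},{"xyz":[0,0,0],"roll":0,"grip":0}]'

```text
time_s: 8.88
position: [0.5206, -0.1592, 0.0438]
tcp_rot: [[-0.921, -0.389, -0.002], [-0.389, 0.921, 0.001], [0.002, 0.002, -1.0]]
force: [0.0, -0.3, -3.4]
opening: 0.406
grasp_force: 30.0
```

Run:
```python
from h import *
s=bot.read_state();R=np.array(s['tcp_rot']);p=np.array(s['position']);print(p)
im,d,m,W=cap('side')
P,uv=cloud(d,m,W)
k=(np.hypot(P[:,0]-.589,P[:,1]+.1355)<.06)&(P[:,2]>.014)&(P[:,2]<.1)
print(k.sum(),'nut low pts',P[k&(P[:,2]<.033)].mean(0) if (k&(P[:,2]<.033)).any() else None,(k&(P[:,2]<.033)).sum())
cv2.imwrite('pics/s4.png',cv2.resize(im[:,:,::-1][150:290,130:330],None,fx=4,fy=4,interpolation=cv2.INTER_CUBIC))
```

```text
[ 0.5205726  -0.15923767  0.04383353]
565 nut low pts [ 0.59130568 -0.12704493  0.02064622] 51
```

View pics/s4.png

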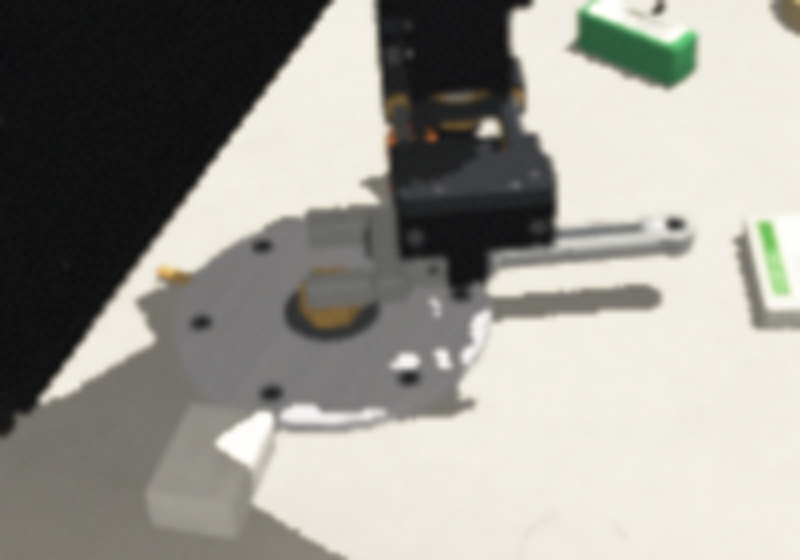

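The side crop shows the jaws (330,240–290) hovering just above the nut (330,300), with the handle clear of the white box. I'll descend slowly and watch the force.

Request:
move_arm --increments '[{"xyz":[0,0,8],"roll":0,"grip":0},{"xyz":[0,0,4],"roll":0,"grip":0},{"xyz":[0,0,2],"roll":0,"grip":0},{"xyz":[0,0,0],"roll":0,"grip":0}]'

```text
time_s: 9.27
position: [0.5212, -0.1596, 0.0305]
tcp_rot: [[-0.921, -0.39, -0.0], [-0.39, 0.921, 0.0], [0.0, 0.0, -1.0]]
force: [0.3, -1.3, -3.5]
opening: 0.41
grasp_force: 30.0
```

Request:
move_arm --increments '[{"xyz":[0,0,4],"roll":0,"grip":0},{"xyz":[0,0,4],"roll":0,"grip":0},{"xyz":[0,0,4],"roll":0,"grip":0},{"xyz":[0,0,1],"roll":0,"grip":0},{"xyz":[0,0,0],"roll":0,"grip":0}]'

```text
time_s: 9.68
position: [0.5209, -0.1595, 0.017]
tcp_rot: [[-0.921, -0.39, -0.001], [-0.39, 0.921, 0.001], [0.001, 0.001, -1.0]]
force: [-0.2, 0.8, -3.0]
opening: 0.405
grasp_force: 30.0
```

Request:
move_arm --increments '[{"xyz":[0,0,1],"roll":0,"grip":0},{"xyz":[0,0,0],"roll":0,"grip":0}]'

```text
time_s: 9.85
position: [0.5213, -0.1597, 0.0165]
tcp_rot: [[-0.921, -0.39, 0.0], [-0.39, 0.921, -0.0], [-0.0, -0.0, -1.0]]
force: [-0.1, -0.5, -3.5]
opening: 0.408
grasp_force: 30.0
```

Request:
move_arm --increments '[{"xyz":[0,0,1],"roll":0,"grip":0},{"xyz":[0,0,0.5],"roll":0,"grip":0},{"xyz":[0,0,0],"roll":0,"grip":0}]'

```text
time_s: 10.1
position: [0.5215, -0.1597, 0.0155]
tcp_rot: [[-0.921, -0.39, 0.001], [-0.39, 0.921, -0.0], [-0.0, -0.0, -1.0]]
force: [0.2, -0.4, -0.5]
opening: 0.407
grasp_force: 30.0
```

Request:
move_arm --increments '[{"xyz":[0,-1.5,0],"roll":0,"grip":0},{"xyz":[0,-1.5,0],"roll":0,"grip":0},{"xyz":[0,0,0],"roll":0,"grip":0}]'

```text
time_s: 10.35
position: [0.5221, -0.1619, 0.0154]
tcp_rot: [[-0.921, -0.39, -0.001], [-0.39, 0.921, 0.001], [0.0, 0.001, -1.0]]
force: [-0.8, 3.5, 4.2]
opening: 0.409
grasp_force: 30.0
```

Request:
move_arm --increments '[{"xyz":[0,-1,0],"roll":0,"grip":0},{"xyz":[0,0,0],"roll":0,"grip":0},{"xyz":[0,0,0],"roll":0,"grip":0}]'

```text
time_s: 10.6
position: [0.5222, -0.1625, 0.0154]
tcp_rot: [[-0.921, -0.39, -0.001], [-0.39, 0.921, 0.001], [0.001, 0.002, -1.0]]
force: [-1.7, 3.4, 5.4]
opening: 0.407
grasp_force: 30.0
```

Request:
move_arm --increments '[{"xyz":[0,-1,0],"roll":0,"grip":0},{"xyz":[0,0,0],"roll":0,"grip":0},{"xyz":[0,0,0],"roll":0,"grip":0}]'

```text
time_s: 10.85
position: [0.5225, -0.1633, 0.0154]
tcp_rot: [[-0.921, -0.39, -0.001], [-0.39, 0.921, 0.001], [0.001, 0.002, -1.0]]
force: [-1.8, 4.6, 5.7]
opening: 0.41
grasp_force: 30.0
```

Request:
move_arm --increments '[{"xyz":[0,0,0],"roll":0,"grip":62},{"xyz":[0,0,0],"roll":0,"grip":62},{"xyz":[0,0,0],"roll":0,"grip":62},{"xyz":[0,0,0],"roll":0,"grip":62},{"xyz":[0,0,-10],"roll":0,"grip":62}]'

```text
time_s: 11.27
position: [0.5226, -0.1642, 0.0239]
tcp_rot: [[-0.921, -0.389, -0.002], [-0.389, 0.921, 0.001], [0.002, 0.002, -1.0]]
force: [-0.7, 0.3, 0.3]
opening: 0.603
grasp_force: 0.0
```

Request:
move_arm --increments '[{"xyz":[0,0,-20],"roll":0,"grip":62},{"xyz":[-5,0,-15],"roll":0,"grip":0},{"xyz":[-5,0,0],"roll":0,"grip":0},{"xyz":[0,0,0],"roll":0,"grip":0},{"xyz":[0,0,0],"roll":0,"grip":0}]'

```text
time_s: 11.68
position: [0.5326, -0.1603, 0.06]
tcp_rot: [[-0.921, -0.39, 0.0], [-0.39, 0.921, -0.0], [-0.0, -0.0, -1.0]]
force: [-1.5, 0.6, -0.2]
opening: 0.398
grasp_force: 0.0
```

Request:
move_arm --increments '[{"xyz":[0,0,5],"roll":0,"grip":0},{"xyz":[0,0,5],"roll":0,"grip":0},{"xyz":[0,0,5],"roll":0,"grip":0},{"xyz":[0,0,3],"roll":0,"grip":0},{"xyz":[0,0,0],"roll":0,"grip":0}]'

```text
time_s: 12.1
position: [0.5315, -0.16, 0.0405]
tcp_rot: [[-0.921, -0.389, -0.003], [-0.389, 0.921, 0.001], [0.002, 0.002, -1.0]]
force: [-0.5, 0.6, -0.0]
opening: 0.041
grasp_force: 0.0
```

Request:
move_arm --increments '[{"xyz":[0,0,3],"roll":0,"grip":0},{"xyz":[0,0,1.5],"roll":0,"grip":0},{"xyz":[0,0,0],"roll":0,"grip":0}]'

```text
time_s: 12.35
position: [0.5325, -0.1604, 0.0375]
tcp_rot: [[-0.921, -0.39, 0.0], [-0.39, 0.921, -0.0], [0.0, -0.0, -1.0]]
force: [0.2, -0.5, 0.0]
opening: 0.003
grasp_force: 0.0
```

Request:
move_arm --increments '[{"xyz":[0,0,1],"roll":0,"grip":0},{"xyz":[0,0,0],"roll":0,"grip":0},{"xyz":[0,0,0],"roll":0,"grip":0}]'

```text
time_s: 12.6
position: [0.5327, -0.1605, 0.0373]
tcp_rot: [[-0.921, -0.39, 0.001], [-0.39, 0.921, -0.0], [-0.0, -0.001, -1.0]]
force: [-1.2, -0.6, 4.0]
opening: 0.007
grasp_force: 2.4
```

Request:
move_arm --increments '[{"xyz":[0,0,1],"roll":0,"grip":0},{"xyz":[0,0,0],"roll":0,"grip":0},{"xyz":[0,0,0],"roll":0,"grip":0}]'

```text
time_s: 12.85
position: [0.5327, -0.1605, 0.0371]
tcp_rot: [[-0.921, -0.39, 0.001], [-0.39, 0.921, -0.001], [-0.001, -0.001, -1.0]]
force: [-1.9, 1.5, 11.3]
opening: 0.003
grasp_force: 5.7
```

Request:
move_arm --increments '[{"xyz":[0,0,0.7],"roll":0,"grip":0},{"xyz":[-3,0,0],"roll":0,"grip":0},{"xyz":[-3,0,0],"roll":0,"grip":0}]'

```text
time_s: 13.1
position: [0.5371, -0.1586, 0.037]
tcp_rot: [[-0.921, -0.391, -0.001], [-0.391, 0.921, -0.001], [0.002, -0.001, -1.0]]
force: [-5.5, -2.3, 18.2]
opening: 0.008
grasp_force: 8.4
```

Request:
move_arm --increments '[{"xyz":[-3,0,0],"roll":0,"grip":0},{"xyz":[-3,0,0],"roll":0,"grip":0}]'

```text
time_s: 13.27
position: [0.5426, -0.1564, 0.037]
tcp_rot: [[-0.92, -0.391, -0.002], [-0.391, 0.92, -0.001], [0.002, -0.001, -1.0]]
force: [-6.7, -1.7, 16.9]
opening: 0.006
grasp_force: 8.3
```

Request:
move_arm --increments '[{"xyz":[-3,0,0],"roll":0,"grip":0},{"xyz":[0,0,0],"roll":0,"grip":0}]'

```text
time_s: 13.43
position: [0.5458, -0.155, 0.0369]
tcp_rot: [[-0.92, -0.391, -0.001], [-0.391, 0.92, -0.001], [0.001, -0.001, -1.0]]
force: [-4.2, -0.2, 16.3]
opening: 0.005
grasp_force: 8.1
```

Request:
move_arm --increments '[{"xyz":[0,0,-5],"roll":0,"grip":0},{"xyz":[15,0,0],"roll":0,"grip":0},{"xyz":[0,0,4],"roll":0,"grip":0},{"xyz":[0,0,1],"roll":0,"grip":0},{"xyz":[0,0,0],"roll":0,"grip":0}]'

```text
time_s: 13.85
position: [0.5313, -0.1607, 0.0368]
tcp_rot: [[-0.921, -0.39, -0.002], [-0.39, 0.921, -0.0], [0.002, 0.001, -1.0]]
force: [-7.6, -0.8, 19.8]
opening: 0.004
grasp_force: 10.1
```

Request:
move_arm --increments '[{"xyz":[-4,0,0],"roll":0,"grip":0},{"xyz":[-4,0,0],"roll":0,"grip":0},{"xyz":[-4,0,0],"roll":0,"grip":0},{"xyz":[-4,0,0],"roll":0,"grip":0},{"xyz":[0,0,0],"roll":0,"grip":0}]'

```text
time_s: 14.27
position: [0.5472, -0.1541, 0.0368]
tcp_rot: [[-0.921, -0.39, -0.001], [-0.39, 0.921, -0.001], [0.001, -0.0, -1.0]]
force: [-4.2, -0.6, 18.2]
opening: 0.004
grasp_force: 9.3
```

Request:
move_arm --increments '[{"xyz":[0,0,-5],"roll":0,"grip":0},{"xyz":[16,0,0],"roll":0,"grip":0},{"xyz":[0,0,4],"roll":0,"grip":0},{"xyz":[0,0,1],"roll":0,"grip":0},{"xyz":[0,0,0],"roll":0,"grip":0}]'

```text
time_s: 14.68
position: [0.5314, -0.1605, 0.0368]
tcp_rot: [[-0.921, -0.39, -0.003], [-0.39, 0.921, -0.0], [0.002, 0.001, -1.0]]
force: [-7.0, -1.3, 23.0]
opening: 0.002
grasp_force: 11.2
```

Request:
move_arm --increments '[{"xyz":[-4,0,0],"roll":0,"grip":0},{"xyz":[-4,0,0],"roll":0,"grip":0},{"xyz":[-4,0,0],"roll":0,"grip":0},{"xyz":[-4,0,0],"roll":0,"grip":0},{"xyz":[0,0,0],"roll":0,"grip":0}]'

```text
time_s: 15.1
position: [0.5474, -0.1539, 0.0367]
tcp_rot: [[-0.921, -0.39, -0.001], [-0.39, 0.921, -0.0], [0.001, 0.0, -1.0]]
force: [-5.0, 0.4, 20.7]
opening: 0.002
grasp_force: 10.1
```

Request:
move_arm --increments '[{"xyz":[0,0,-5],"roll":0,"grip":0},{"xyz":[16,0,0],"roll":0,"grip":0},{"xyz":[0,0,3],"roll":0,"grip":0},{"xyz":[0,0,1.5],"roll":0,"grip":0},{"xyz":[0,0,0],"roll":0,"grip":0}]'

```text
time_s: 15.52
position: [0.5313, -0.1603, 0.0368]
tcp_rot: [[-0.921, -0.39, -0.003], [-0.39, 0.921, 0.0], [0.003, 0.002, -1.0]]
force: [-7.7, -1.0, 20.7]
opening: 0.004
grasp_force: 10.4
```

Request:
move_arm --increments '[{"xyz":[-4,0,0],"roll":0,"grip":0},{"xyz":[-4,0,0],"roll":0,"grip":0},{"xyz":[-4,0,0],"roll":0,"grip":0},{"xyz":[-4,0,0],"roll":0,"grip":0},{"xyz":[0,0,0],"roll":0,"grip":0}]'

```text
time_s: 15.93
position: [0.5471, -0.1537, 0.0367]
tcp_rot: [[-0.921, -0.39, -0.002], [-0.39, 0.921, 0.0], [0.001, 0.001, -1.0]]
force: [-4.0, 0.8, 19.1]
opening: 0.002
grasp_force: 9.5
```

Request:
move_arm --increments '[{"xyz":[0,0,-5],"roll":0,"grip":0},{"xyz":[16,0,0],"roll":0,"grip":0},{"xyz":[0,0,3],"roll":0,"grip":0},{"xyz":[0,0,1.7],"roll":0,"grip":0},{"xyz":[0,0,0],"roll":0,"grip":0}]'

```text
time_s: 16.35
position: [0.5313, -0.1602, 0.0368]
tcp_rot: [[-0.921, -0.39, -0.003], [-0.39, 0.921, 0.001], [0.003, 0.002, -1.0]]
force: [-6.7, -0.3, 19.2]
opening: 0.005
grasp_force: 9.8
```

Request:
move_arm --increments '[{"xyz":[-4,0,0],"roll":0,"grip":0},{"xyz":[-4,0,0],"roll":0,"grip":0},{"xyz":[-4,0,0],"roll":0,"grip":0},{"xyz":[-4,0,0],"roll":0,"grip":0},{"xyz":[0,0,0],"roll":0,"grip":0}]'

```text
time_s: 16.77
position: [0.5468, -0.1538, 0.0368]
tcp_rot: [[-0.921, -0.39, -0.003], [-0.39, 0.921, 0.0], [0.002, 0.001, -1.0]]
force: [-5.2, 0.5, 18.2]
opening: 0.01
grasp_force: 9.2
```

Request:
move_arm --increments '[{"xyz":[0,0,-20],"roll":0,"grip":0},{"xyz":[10,0,-35],"roll":0,"grip":0},{"xyz":[15,0,-35],"roll":0,"grip":0},{"xyz":[15,0,-35],"roll":0,"grip":0},{"xyz":[10,0,-25],"roll":0,"grip":0}]'

```text
time_s: 17.18
position: [0.5014, -0.1738, 0.1872]
tcp_rot: [[-0.921, -0.389, 0.001], [-0.389, 0.921, -0.0], [-0.001, -0.0, -1.0]]
force: [0.3, -0.4, 0.3]
opening: 0.007
grasp_force: 0.0
```

Request:
move_arm --increments '[{"xyz":[0,0,0],"roll":0,"grip":0},{"xyz":[0,0,0],"roll":0,"grip":0},{"xyz":[0,0,0],"roll":0,"grip":0}]'

```text
time_s: 17.43
position: [0.5012, -0.1731, 0.1845]
tcp_rot: [[-0.921, -0.389, -0.001], [-0.389, 0.921, 0.001], [0.001, 0.002, -1.0]]
force: [-0.5, 0.3, 0.2]
opening: 0.008
grasp_force: 0.0
```

```bash
cat > look.py <<'E'
from h import *
import sys
s=bot.read_state();print(s['time_s'],s['position'])
im,d,m,W=cap('wrist');P,uv=cloud(d,m,W);np.savez('lk.npz',P=P,uv=uv)
c=np.array([.589,-.1355]); r=np.hypot(P[:,0]-c[0],P[:,1]-c[1])
q=P[(P[:,2]>.014)&(P[:,2]<.045)&(r<.22)]
ang=np.radians(float(sys.argv[1])); 
h=q[(np.hypot(*(q[:,:2]-c).T)>.1)][:,:2]; h=h[abs((h-c)@np.array([-np.sin(ang),np.cos(ang)]))<.03]
cc=h.mean(0);u=np.linalg.svd(h-cc,full_matrices=False)[2][0];u*=np.sign(u[0]);v=np.array([-u[1],u[0]])
print('handle mean',cc,'angle',np.degrees(np.arctan2(u[1],u[0])),'width',np.percentile((h-cc)@v,[1,99]))
L=np.c_[(q[:,:2]-c)@u,(q[:,:2]-cc)@v,q[:,2]] ; print('nut in wrench y:',(c-cc)@v)
for a in np.arange(-.2,.03,.006):
    b=(L[:,0]>=a)&(L[:,0]<a+.006)&(abs(L[:,1])<.05)
    if b.sum()>3 and a>-.06: print(round(a*1e3),b.sum(),np.round(1e3*np.percentile(L[b,1],[1,99]),1))
print('min x',L[abs(L[:,1])<.02][:,0].min())
cv2.imwrite('pics/'+sys.argv[2],cv2.resize(im[:,:,::-1][100:290,140:380],None,fx=3,fy=3,interpolation=cv2.INTER_CUBIC))
E
python3 look.py 22.8 w5.png
```

```text
17.4333 [ 0.50119977 -0.17309043  0.18446253]
handle mean [ 0.44974209 -0.1938347 ] angle 22.747861649273275 width [-0.01090248  0.01078344]
nut in wrench y: -5.061144153046085e-05
-56 160 [-18.3  17.6]
-50 8 [-17.5  16.3]
min x -0.19950245974246825
```

View pics/w5.png

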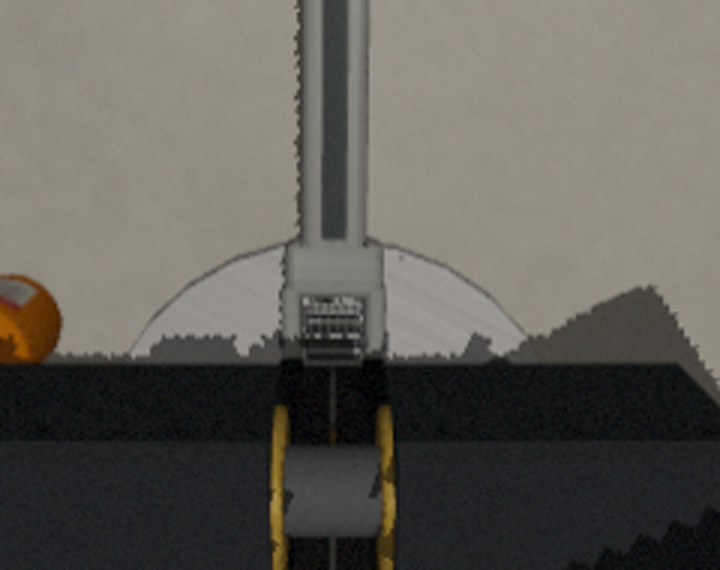

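The crop shows the worm at (335,325) and the handle straight, but the gripper hides the head. I'll check the jaws in the side camera.

Run:
```python
from h import *
im,d,m,W=cap('side'); 
for l in ['jaw_face','wrench_seat','worm_top']: print(l,spot(l,'side',W))
K=np.array(m['intrinsics'],float);D=np.array(m['D'],float);rv=np.array(m['rvec'],float);tv=np.array(m['tvec'],float)
c=np.array([.589,-.1355]);a=np.radians(22.75);u=np.array([np.cos(a),np.sin(a)]);v=np.array([-u[1],u[0]])
S=c-.0025*u
P,uv=cloud(d,m,W)
L=np.c_[(P[:,:2]-S)@u,(P[:,:2]-S)@v,P[:,2]]
q=L[(L[:,2]>.019)&(L[:,2]<.032)&(abs(L[:,1])<.05)]
for x0 in np.arange(-.045,.02,.005):
    b=q[(q[:,0]>=x0)&(q[:,0]<x0+.005)]; print(round(x0*1e3),np.round(np.sort(b[:,1])*1e3).astype(int).tolist())
cv2.imwrite('pics/s6.png',cv2.resize(im[:,:,::-1][190:255,170:270],None,fx=8,fy=8,interpolation=cv2.INTER_CUBIC))
```

```text
jaw_face [(0.39, array([ 0.5866, -0.1584,  0.0241])), (0.32, array([ 0.5949, -0.1293,  0.0292]))]
wrench_seat [(0.38, array([ 0.5872, -0.1583,  0.0242]))]
worm_top [(0.89, array([ 0.5235, -0.1603,  0.0218]))]
-45 [-8, -5, -5, -2, 3, 4, 5, 8, 8, 8, 8, 9, 9, 10, 11, 11, 11, 13, 15, 17, 17, 18, 18, 19, 19]
-40 [-33, -29, -24, -22, -17, -15, -14, -13, -12, -9, -7, -5, -4, -4, -2, 0, 1, 3, 3, 7, 8, 8, 11, 14, 16, 16, 17, 18, 18, 18, 19, 19, 19, 22, 28]
-35 [-34, -33, -33, -32, -31, -30, -25, -24, -22, -21, -19, -19, -15, -14, -13, -9, -9, -7, -5, -4, -3, -3, -2, 0, 1, 2, 3, 5, 6, 10, 12, 14, 14, 17, 18, 20, 21, 22, 22, 23, 24, 27, 27, 28, 28, 28, 28, 29, 29]
-30 [-34, -34, -33, -30, -29, -29, -27, -25, -21, -20, -19, -19, -14, -12, -11, -11, -6, -6, -6, -4, -1, -1, 2, 4, 4, 5, 6, 6, 9, 9, 11, 13, 14, 15, 17, 19, 19, 24, 24, 26, 27, 28, 29, 29, 29, 30, 30, 32]
-25 [-34, -31, -30, -30, -26, -25, -24, -23, -22, -21, -20, -18, -17, -15, -13, -12, -11, -11, -8, -6, -5, -3, 0, 2, 2, 4, 5, 6, 9, 10, 10, 13, 15, 15, 16, 18, 19, 19, 22, 23, 25, 26, 26, 27, 28, 29, 30]
-20 [-38, -34, -32, -23, -21,
[... 446 characters left out ...]
 -18, -18, -12, -11, -8, -8, -7, -6, -1, 0, 2, 2, 6, 7, 8, 9, 11, 14, 15, 15, 16, 17, 20, 23, 23, 23, 23, 25, 27, 27, 27, 28, 28, 28, 28, 30]
0 [-26, -22, -21, -20, -19, -19, -13, -12, -12, -12, -7, -4, -1, -1, 1, 1, 2, 2, 4, 4, 4, 5, 7, 9, 9, 12, 13, 13, 14, 15, 16, 17, 21, 22, 23, 24, 25, 27, 29, 29, 30]
5 [-23, -21, -19, -18, -14, -13, -9, -9, -3, -2, 1, 1, 2, 3, 5, 6, 7, 8, 9, 9, 12, 12, 13, 13, 13, 13, 14, 14, 17, 17, 17, 19, 21, 22, 24, 26, 27, 28, 29, 29, 29, 29]
10 [-21, -21, -18, -14, -13, -10, -9, -7, -5, -2, -2, 1, 2, 3, 4, 7, 8, 10, 11, 12, 14, 15, 15, 17, 20, 21, 21, 23, 23, 24, 25, 26, 26, 28, 28, 28, 29, 29, 30]
15 [-7, -4, -4, 0, 1, 2, 3, 5, 6, 6, 7, 8, 9, 10, 16, 21, 23, 26]
```

View pics/s6.png

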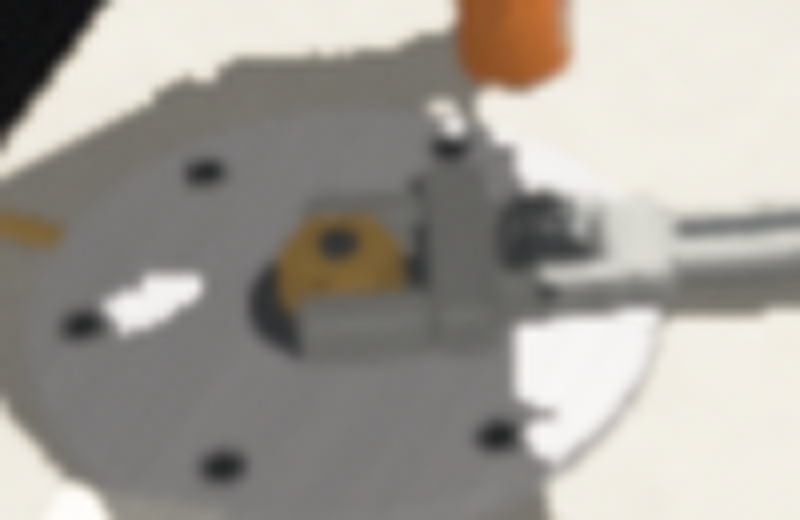

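The side crop shows the nut (340,260) between the jaws. The fixed jaw touches it and the movable jaw is nearly on it. I'll keep rolling and watch the drag force.

Request:
move_arm --increments '[{"xyz":[-10,0,30],"roll":0,"grip":0},{"xyz":[-12,0,38],"roll":0,"grip":0},{"xyz":[-12,0,38],"roll":0,"grip":0},{"xyz":[0,0,28],"roll":0,"grip":0},{"xyz":[0,0,9],"roll":0,"grip":0}]'

```text
time_s: 18.1
position: [0.5301, -0.1585, 0.0378]
tcp_rot: [[-0.921, -0.39, -0.008], [-0.39, 0.921, 0.004], [0.005, 0.007, -1.0]]
force: [-0.9, -0.1, -0.6]
opening: 0.002
grasp_force: 0.0
```

Request:
move_arm --increments '[{"xyz":[0,0,0],"roll":0,"grip":0},{"xyz":[0,0,4],"roll":0,"grip":0},{"xyz":[0,0,2.7],"roll":0,"grip":0},{"xyz":[0,0,0],"roll":0,"grip":0}]'

```text
time_s: 18.43
position: [0.5334, -0.161, 0.0375]
tcp_rot: [[-0.921, -0.389, 0.003], [-0.389, 0.921, -0.001], [-0.002, -0.002, -1.0]]
force: [-0.1, 0.4, 0.0]
opening: 0.008
grasp_force: 0.0
```

Request:
move_arm --increments '[{"xyz":[-4,0,0],"roll":0,"grip":0},{"xyz":[-4,0,0],"roll":0,"grip":0}]'

```text
time_s: 18.6
position: [0.5403, -0.1577, 0.0373]
tcp_rot: [[-0.921, -0.389, 0.001], [-0.389, 0.921, -0.001], [-0.001, -0.002, -1.0]]
force: [-1.1, 0.1, 2.5]
opening: 0.007
grasp_force: 1.6
```

Request:
move_arm --increments '[{"xyz":[-4,0,0],"roll":0,"grip":0},{"xyz":[-4,0,0],"roll":0,"grip":0}]'

```text
time_s: 18.77
position: [0.5466, -0.1545, 0.0372]
tcp_rot: [[-0.92, -0.391, -0.002], [-0.391, 0.92, -0.001], [0.002, -0.0, -1.0]]
force: [-5.1, -1.6, 6.8]
opening: 0.005
grasp_force: 3.6
```

Request:
move_arm --increments '[{"xyz":[0,0,0],"roll":0,"grip":0},{"xyz":[0,0,0],"roll":0,"grip":0}]'

```text
time_s: 18.93
position: [0.5475, -0.1543, 0.0372]
tcp_rot: [[-0.921, -0.39, 0.0], [-0.39, 0.921, -0.001], [0.0, -0.001, -1.0]]
force: [-3.0, 0.0, 6.6]
opening: 0.008
grasp_force: 3.2
```

Request:
move_arm --increments '[{"xyz":[0,0,-4],"roll":0,"grip":0},{"xyz":[16,0,0],"roll":0,"grip":0},{"xyz":[0,0,3],"roll":0,"grip":0},{"xyz":[0,0,2.5],"roll":0,"grip":0},{"xyz":[0,0,0],"roll":0,"grip":0}]'

```text
time_s: 19.35
position: [0.5318, -0.1604, 0.0368]
tcp_rot: [[-0.921, -0.39, -0.002], [-0.39, 0.921, -0.0], [0.002, 0.0, -1.0]]
force: [-7.3, -0.8, 20.1]
opening: 0.005
grasp_force: 10.1
```

Request:
move_arm --increments '[{"xyz":[-4,0,0],"roll":0,"grip":0},{"xyz":[-4,0,0],"roll":0,"grip":0}]'

```text
time_s: 19.52
position: [0.5381, -0.1578, 0.0369]
tcp_rot: [[-0.92, -0.391, -0.004], [-0.391, 0.92, -0.001], [0.004, 0.001, -1.0]]
force: [-11.0, -3.9, 20.9]
opening: 0.004
grasp_force: 10.7
```

Request:
move_arm --increments '[{"xyz":[-4,0,0],"roll":0,"grip":0},{"xyz":[-4,0,0],"roll":0,"grip":0}]'

```text
time_s: 19.68
position: [0.5444, -0.1551, 0.0368]
tcp_rot: [[-0.92, -0.392, -0.007], [-0.392, 0.92, -0.002], [0.007, 0.001, -1.0]]
force: [-14.2, -7.8, 23.3]
opening: 0.006
grasp_force: 11.1
```

Request:
move_arm --increments '[{"xyz":[0,0,0],"roll":0,"grip":0},{"xyz":[0,0,0],"roll":0,"grip":0}]'

```text
time_s: 19.85
position: [0.5449, -0.1549, 0.0368]
tcp_rot: [[-0.92, -0.392, -0.005], [-0.392, 0.92, -0.001], [0.006, 0.001, -1.0]]
force: [-10.3, -3.5, 21.6]
opening: 0.004
grasp_force: 10.7
```

Request:
move_arm --increments '[{"xyz":[0,0,-5],"roll":0,"grip":0},{"xyz":[16,0,0],"roll":0,"grip":0},{"xyz":[0,0,0],"roll":0,"grip":0},{"xyz":[0,0,3],"roll":0,"grip":0},{"xyz":[0,0,1.7],"roll":0,"grip":0}]'

```text
time_s: 20.27
position: [0.533, -0.1604, 0.0366]
tcp_rot: [[-0.921, -0.39, -0.0], [-0.39, 0.921, -0.0], [0.0, -0.0, -1.0]]
force: [-8.1, 0.9, 33.6]
opening: 0.004
grasp_force: 16.5
```

Request:
move_arm --increments '[{"xyz":[0,0,0],"roll":0,"grip":0},{"xyz":[-3,0,0],"roll":0,"grip":0}]'

```text
time_s: 20.43
position: [0.5341, -0.1598, 0.0368]
tcp_rot: [[-0.92, -0.392, -0.003], [-0.392, 0.92, -0.001], [0.004, -0.0, -1.0]]
force: [-10.9, -5.1, 22.7]
opening: 0.002
grasp_force: 11.4
```

Request:
move_arm --increments '[{"xyz":[-3,0,0],"roll":0,"grip":0},{"xyz":[0,0,0],"roll":0,"grip":0}]'

```text
time_s: 20.6
position: [0.5366, -0.1588, 0.0369]
tcp_rot: [[-0.92, -0.392, -0.004], [-0.392, 0.92, -0.002], [0.005, 0.0, -1.0]]
force: [-10.9, -4.8, 23.1]
opening: 0.005
grasp_force: 11.3
```

Request:
move_arm --increments '[{"xyz":[0,0,-15],"roll":0,"grip":0},{"xyz":[0,0,-30],"roll":0,"grip":0},{"xyz":[37,-11.5,0],"roll":0,"grip":0},{"xyz":[37,-11.5,0],"roll":0,"grip":0},{"xyz":[36,-11.5,0],"roll":0,"grip":0}]'

```text
time_s: 21.02
position: [0.4509, -0.2331, 0.08]
tcp_rot: [[-0.92, -0.392, 0.002], [-0.392, 0.92, -0.001], [-0.001, -0.002, -1.0]]
force: [0.3, -0.5, -0.0]
opening: 0.008
grasp_force: 0.0
```

Request:
move_arm --increments '[{"xyz":[0,0,0],"roll":0,"grip":0},{"xyz":[0,0,0],"roll":0,"grip":0},{"xyz":[0,0,0],"roll":0,"grip":0},{"xyz":[0,0,0],"roll":0,"grip":0}]'

```text
time_s: 21.35
position: [0.4514, -0.2321, 0.0795]
tcp_rot: [[-0.921, -0.391, 0.001], [-0.391, 0.921, -0.0], [-0.001, -0.0, -1.0]]
force: [-0.1, 0.0, 0.4]
opening: 0.007
grasp_force: 0.0
```

```bash
python3 look.py 22.8 w7.png | head -3
python3 - <<'E'
from h import *
im,d,m,W=cap('side'); P,uv=cloud(d,m,W)
c=np.array([.589,-.1355]);a=np.radians(22.75);u=np.array([np.cos(a),np.sin(a)]);v=np.array([-u[1],u[0]])
L=np.c_[(P[:,:2]-c)@u,(P[:,:2]-c)@v,P[:,2]]
q=L[(L[:,2]>.019)&(L[:,2]<.032)&(abs(L[:,1])<.05)]
for x0 in np.arange(-.02,.02,.005):
    b=q[(q[:,0]>=x0)&(q[:,0]<x0+.005)]; print(round(x0*1e3),np.round(np.sort(b[:,1])*1e3).astype(int)[:14].tolist())
E
```

```text
21.35 [ 0.45144463 -0.23207902  0.07950035]
handle mean [ 0.4260918  -0.20481468] angle 22.37436286311748 width [-0.01088942  0.01177705]
nut in wrench y: 0.0020843329653595067
-20 [-36, -34, -25, -24, -19, -18, -18, -17, -15, -15, -15, -14, -13, -13]
-15 [-24, -23, -20, -20, -18, -17, -17, -16, -16, -14, -13, -5, -1, 0]
-10 [-24, -24, -22, -20, -19, -16, -16, -12, -7, -6, -4, -3, 0, 0]
-5 [-26, -26, -25, -23, -22, -22, -18, -18, -18, -14, -13, -11, -8, -8]
0 [-24, -23, -20, -19, -14, -10, -9, -6, -3, -1, 2, 2, 3, 4]
5 [-23, -23, -19, -19, -14, -13, -10, -9, -4, -3, -2, 1, 1, 4]
10 [-23, -22, -16, -10, -5, -5, -3, -2, 0, 1, 1, 3, 5, 8]
15 [-4, -1, 0, 2, 2, 4, 4, 7, 7, 8]
```

Request:
move_arm --increments '[{"xyz":[0,0,20],"roll":0,"grip":0},{"xyz":[0,0,25],"roll":0,"grip":0},{"xyz":[0,0,20],"roll":0,"grip":0},{"xyz":[0,0,0],"roll":0,"grip":0},{"xyz":[0,0,0],"roll":0,"grip":0}]'

```text
time_s: 21.87
position: [0.4501, -0.2315, 0.014]
tcp_rot: [[-0.92, -0.391, -0.002], [-0.391, 0.92, 0.002], [0.001, 0.002, -1.0]]
force: [0.0, -0.6, 0.7]
opening: 0.007
grasp_force: 0.0
```

Request:
move_arm --increments '[{"xyz":[0,3,0],"roll":0,"grip":0},{"xyz":[0,3,0],"roll":0,"grip":0},{"xyz":[0,2,0],"roll":0,"grip":0},{"xyz":[0,0,0],"roll":0,"grip":0}]'

```text
time_s: 22.2
position: [0.447, -0.2248, 0.0157]
tcp_rot: [[-0.921, -0.39, 0.001], [-0.39, 0.921, -0.0], [-0.0, -0.001, -1.0]]
force: [0.2, -0.1, 0.3]
opening: 0.006
grasp_force: 0.0
```

Request:
move_arm --increments '[{"xyz":[0,2,0],"roll":0,"grip":0},{"xyz":[0,2,0],"roll":0,"grip":0}]'

```text
time_s: 22.37
position: [0.4457, -0.2218, 0.0153]
tcp_rot: [[-0.921, -0.389, 0.001], [-0.389, 0.921, -0.001], [-0.001, -0.001, -1.0]]
force: [-1.2, 0.1, 0.4]
opening: 0.009
grasp_force: 0.0
```

Request:
move_arm --increments '[{"xyz":[0,2,0],"roll":0,"grip":0},{"xyz":[0,2,0],"roll":0,"grip":0}]'

```text
time_s: 22.53
position: [0.4439, -0.2179, 0.0149]
tcp_rot: [[-0.921, -0.39, 0.0], [-0.39, 0.921, -0.0], [-0.0, -0.0, -1.0]]
force: [-0.5, -2.0, 0.5]
opening: 0.005
grasp_force: 1.1
```

Request:
move_arm --increments '[{"xyz":[0.4,3.3,0],"roll":0.02,"grip":0},{"xyz":[0.4,3.3,0],"roll":0.02,"grip":0},{"xyz":[0.4,3.3,0],"roll":0.02,"grip":0}]'

```text
time_s: 22.78
position: [0.4396, -0.2097, 0.0149]
tcp_rot: [[-0.943, -0.332, 0.001], [-0.332, 0.943, -0.001], [-0.001, -0.002, -1.0]]
force: [0.1, -2.9, 0.1]
opening: 0.007
grasp_force: 1.3
```

Request:
move_arm --increments '[{"xyz":[0.4,3.3,0],"roll":0.02,"grip":0},{"xyz":[0.4,3.3,0],"roll":0.02,"grip":0},{"xyz":[0.4,3.3,0],"roll":0.02,"grip":0}]'

```text
time_s: 23.03
position: [0.4353, -0.2002, 0.0149]
tcp_rot: [[-0.962, -0.274, 0.001], [-0.274, 0.962, -0.001], [-0.001, -0.001, -1.0]]
force: [1.4, -3.0, 0.9]
opening: 0.005
grasp_force: 1.4
```

Request:
move_arm --increments '[{"xyz":[0.4,3.3,0],"roll":0.02,"grip":0},{"xyz":[0.4,3.3,0],"roll":0.02,"grip":0},{"xyz":[0.4,3.3,0],"roll":0.02,"grip":0},{"xyz":[0.4,3.3,0],"roll":0.02,"grip":0},{"xyz":[0.4,3.3,0],"roll":0.02,"grip":0}]'

```text
time_s: 23.45
position: [0.4292, -0.1844, 0.0148]
tcp_rot: [[-0.984, -0.177, 0.001], [-0.177, 0.984, -0.0], [-0.001, -0.001, -1.0]]
force: [2.9, -2.9, 0.6]
opening: 0.003
grasp_force: 1.3
```

Request:
move_arm --increments '[{"xyz":[0.4,3.3,0],"roll":0.02,"grip":0},{"xyz":[0.4,3.3,0],"roll":0.02,"grip":0},{"xyz":[0.4,3.3,0],"roll":0.02,"grip":0},{"xyz":[0.4,3.3,0],"roll":0.02,"grip":0},{"xyz":[0.4,3.3,0],"roll":0.02,"grip":0}]'

```text
time_s: 23.87
position: [0.4245, -0.1682, 0.0147]
tcp_rot: [[-0.997, -0.078, -0.0], [-0.078, 0.997, 0.0], [0.0, 0.0, -1.0]]
force: [2.1, -1.7, 0.0]
opening: 0.002
grasp_force: 1.2
```

```bash
python3 look.py 4 w8.png | head -3
python3 - <<'E'
from h import *
im,d,m,W=cap('side')
cv2.imwrite('pics/s8.png',cv2.resize(im[:,:,::-1][180:270,160:300],None,fx=5.5,fy=5.5,interpolation=cv2.INTER_CUBIC))
E
```

```text
23.8667 [ 0.42449954 -0.16819118  0.01471554]
handle mean [ 0.40434322 -0.15660254] angle -54.317648134178455 width [-0.00971735  0.01101635]
nut in wrench y: 0.1622988378885486
```

View pics/s8.png

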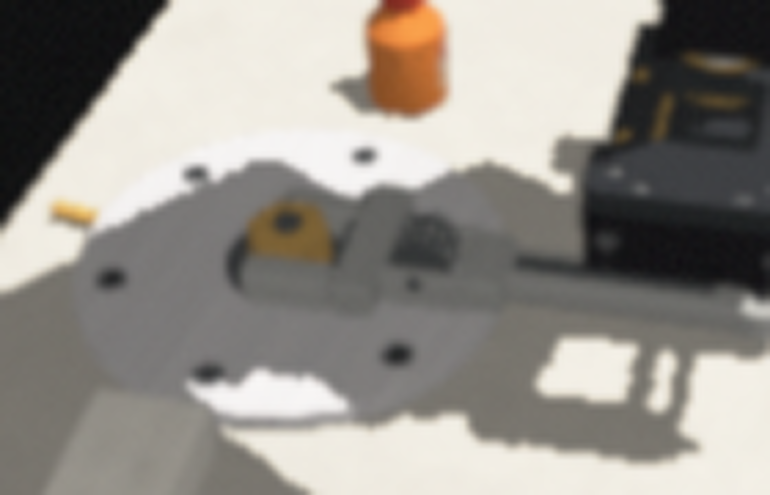

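The side crop shows the jaws snug round the nut (290,240) and the handle carried round with it; the bottle and block are untouched. I'll go on, slower near the possible stop.

Request:
move_arm --increments '[{"xyz":[0.4,3.3,0],"roll":0.02,"grip":0},{"xyz":[0.4,3.3,0],"roll":0.02,"grip":0},{"xyz":[0.4,3.3,0],"roll":0.02,"grip":0},{"xyz":[0.4,3.3,0],"roll":0.02,"grip":0},{"xyz":[0.4,3.3,0],"roll":0.02,"grip":0}]'

```text
time_s: 24.38
position: [0.4215, -0.1519, 0.0147]
tcp_rot: [[-1.0, 0.021, -0.001], [0.021, 1.0, 0.001], [0.001, 0.001, -1.0]]
force: [0.7, -2.2, -0.1]
opening: 0.007
grasp_force: 1.2
```

Request:
move_arm --increments '[{"xyz":[0.2,1.6,0],"roll":0.01,"grip":0},{"xyz":[0.2,1.6,0],"roll":0.01,"grip":0},{"xyz":[0.2,1.6,0],"roll":0.01,"grip":0}]'

```text
time_s: 24.63
position: [0.421, -0.147, 0.0147]
tcp_rot: [[-0.999, 0.05, -0.001], [0.05, 0.999, 0.001], [0.001, 0.001, -1.0]]
force: [-0.9, -1.4, -0.2]
opening: 0.006
grasp_force: 1.2
```

Request:
move_arm --increments '[{"xyz":[0.1,0.8,0],"roll":0.005,"grip":0},{"xyz":[0.1,0.8,0],"roll":0.005,"grip":0}]'

```text
time_s: 24.8
position: [0.4209, -0.1454, 0.0147]
tcp_rot: [[-0.998, 0.06, -0.001], [0.06, 0.998, 0.001], [0.001, 0.001, -1.0]]
force: [-0.6, -2.3, -0.2]
opening: 0.004
grasp_force: 1.2
```

Request:
move_arm --increments '[{"xyz":[0.1,0.8,0],"roll":0.005,"grip":0},{"xyz":[0.1,0.8,0],"roll":0.005,"grip":0}]'

```text
time_s: 24.97
position: [0.4208, -0.1438, 0.0147]
tcp_rot: [[-0.998, 0.07, -0.001], [0.07, 0.998, 0.001], [0.001, 0.001, -1.0]]
force: [-1.1, -2.3, -1.0]
opening: 0.006
grasp_force: 1.1
```

Request:
move_arm --increments '[{"xyz":[0.1,1.0,0],"roll":0.006,"grip":0},{"xyz":[0.1,1.0,0],"roll":0.006,"grip":0},{"xyz":[0.1,1.0,0],"roll":0.006,"grip":0}]'

```text
time_s: 25.22
position: [0.4207, -0.1407, 0.0147]
tcp_rot: [[-0.996, 0.088, -0.001], [0.088, 0.996, 0.001], [0.001, 0.001, -1.0]]
force: [-1.9, -1.7, 0.1]
opening: 0.009
grasp_force: 1.1
```

Run:
```python
from h import *
s=bot.read_state();R=np.array(s['tcp_rot']);p=np.array(s['position']);print('tool ang',np.degrees(np.arctan2(-R[1,0],-R[0,0])),p)
im,d,m,W=cap('wrist');P,uv=cloud(d,m,W);L=(P-p)@R
k=(L[:,0]>-.04)&(L[:,0]<.05)&(L[:,1]>-.0)&(L[:,1]<.045)&(P[:,2]>.019)&(P[:,2]<.03)
Q=L[k]; 
for a in np.arange(-.04,.05,.008):
    b=(Q[:,0]>=a)&(Q[:,0]<a+.008)
    if b.sum()>5: print(round(a*1e3),b.sum(),np.round(1e3*np.percentile(Q[b,1],[2,98]),1))
im,d,m,W=cap('side');P,uv=cloud(d,m,W);c=np.array([.589,-.1355])
q=P[(P[:,2]>.018)&(P[:,2]<.03)&(P[:,0]<.505)&(P[:,0]>.38)&(abs(P[:,1]+.13)<.03)]
if len(q)>20:
    x,y,_,_=cv2.fitLine(q[:,:2].astype(np.float32),cv2.DIST_HUBER,0,.01,.01).ravel()[[0,1,2,3]]; print(len(q),'side angle',np.degrees(np.arctan(y/x)))
```

```text
tool ang -5.056972531287491 [ 0.4207024  -0.14067333  0.01467881]
8 313 [ 0.1 29.8]
16 755 [ 8.1 31.2]
24 651 [ 9.5 29.5]
32 11 [17.4 22.6]
299 side angle -5.114695
```

Request:
move_arm --increments '[{"xyz":[0.1,0.9,0],"roll":0.0055,"grip":0},{"xyz":[0.1,0.8,0],"roll":0.005,"grip":0},{"xyz":[0.1,0.7,0],"roll":0.0045,"grip":0}]'

```text
time_s: 25.57
position: [0.421, -0.1385, 0.0147]
tcp_rot: [[-0.995, 0.103, -0.001], [0.103, 0.995, 0.0], [0.001, 0.0, -1.0]]
force: [-2.2, -2.8, -1.6]
opening: 0.006
grasp_force: 1.0
```

Request:
move_arm --increments '[{"xyz":[0.1,0.9,0],"roll":0.0055,"grip":0},{"xyz":[0.1,0.9,0],"roll":0.0055,"grip":0},{"xyz":[0.1,0.7,0],"roll":0.0045,"grip":0}]'

```text
time_s: 25.82
position: [0.4211, -0.136, 0.0147]
tcp_rot: [[-0.993, 0.119, -0.0], [0.119, 0.993, 0.0], [0.0, 0.0, -1.0]]
force: [-2.3, -2.3, -1.0]
opening: 0.006
grasp_force: 1.0
```

Request:
move_arm --increments '[{"xyz":[0,0.9,0],"roll":0.0055,"grip":0},{"xyz":[0,0.9,0],"roll":0.0055,"grip":0},{"xyz":[0,0.8,0],"roll":0.005,"grip":0}]'

```text
time_s: 26.07
position: [0.4215, -0.1335, 0.0148]
tcp_rot: [[-0.991, 0.134, -0.0], [0.134, 0.991, 0.0], [0.0, 0.0, -1.0]]
force: [-1.7, -2.4, -0.7]
opening: 0.006
grasp_force: 1.1
```

Request:
move_arm --increments '[{"xyz":[0,0.9,0],"roll":0.0055,"grip":0},{"xyz":[0,0.9,0],"roll":0.0055,"grip":0},{"xyz":[0,0.8,0],"roll":0.005,"grip":0}]'

```text
time_s: 26.32
position: [0.4218, -0.1309, 0.0148]
tcp_rot: [[-0.989, 0.15, -0.0], [0.15, 0.989, 0.0], [0.0, 0.0, -1.0]]
force: [-2.1, -0.7, -0.1]
opening: 0.006
grasp_force: 1.1
```

Request:
move_arm --increments '[{"xyz":[0,0.9,0],"roll":0.0055,"grip":0},{"xyz":[0,0.9,0],"roll":0.0055,"grip":0},{"xyz":[0,0.8,0],"roll":0.005,"grip":0}]'

```text
time_s: 26.57
position: [0.4222, -0.1283, 0.0147]
tcp_rot: [[-0.986, 0.166, -0.0], [0.166, 0.986, 0.0], [0.0, 0.0, -1.0]]
force: [-1.7, -2.6, -0.2]
opening: 0.003
grasp_force: 1.1
```

Request:
move_arm --increments '[{"xyz":[0,0.9,0],"roll":0.0055,"grip":0},{"xyz":[0,0.9,0],"roll":0.0055,"grip":0},{"xyz":[0,0.9,0],"roll":0.0055,"grip":0}]'

```text
time_s: 26.82
position: [0.4227, -0.1257, 0.0147]
tcp_rot: [[-0.983, 0.182, -0.0], [0.182, 0.983, 0.0], [0.0, 0.0, -1.0]]
force: [-2.2, -2.4, 0.8]
opening: 0.006
grasp_force: 1.1
```

Request:
move_arm --increments '[{"xyz":[0,0.9,0],"roll":0.0055,"grip":0},{"xyz":[0,0.9,0],"roll":0.0055,"grip":0},{"xyz":[0,0.9,0],"roll":0.0055,"grip":0}]'

```text
time_s: 27.07
position: [0.4232, -0.123, 0.0147]
tcp_rot: [[-0.98, 0.198, -0.0], [0.198, 0.98, 0.0], [0.0, 0.0, -1.0]]
force: [-2.5, -1.6, 0.2]
opening: 0.009
grasp_force: 1.1
```

Request:
move_arm --increments '[{"xyz":[0,0.9,0],"roll":0.0055,"grip":0},{"xyz":[0,0.9,0],"roll":0.0055,"grip":0},{"xyz":[0,0.9,0],"roll":0.0055,"grip":0}]'

```text
time_s: 27.32
position: [0.4238, -0.1204, 0.0148]
tcp_rot: [[-0.977, 0.215, -0.0], [0.215, 0.977, 0.0], [0.0, 0.0, -1.0]]
force: [-2.0, -1.8, -0.2]
opening: 0.007
grasp_force: 1.1
```

Request:
move_arm --increments '[{"xyz":[0,0.9,0],"roll":0.0055,"grip":0},{"xyz":[0,0.9,0],"roll":0.0055,"grip":0},{"xyz":[0,0.9,0],"roll":0.0055,"grip":0}]'

```text
time_s: 27.57
position: [0.4244, -0.1178, 0.0148]
tcp_rot: [[-0.973, 0.231, -0.0], [0.231, 0.973, 0.0], [0.0, 0.0, -1.0]]
force: [-2.5, -2.9, -0.1]
opening: 0.005
grasp_force: 1.1
```

Request:
move_arm --increments '[{"xyz":[0,0.9,0],"roll":0.0055,"grip":0},{"xyz":[0,0.9,0],"roll":0.0055,"grip":0},{"xyz":[0,0.9,0],"roll":0.0055,"grip":0}]'

```text
time_s: 27.82
position: [0.425, -0.1151, 0.0147]
tcp_rot: [[-0.969, 0.247, -0.0], [0.247, 0.969, 0.0], [0.0, 0.0, -1.0]]
force: [-2.8, -1.4, -0.1]
opening: 0.002
grasp_force: 1.2
```

Request:
move_arm --increments '[{"xyz":[0,0.9,0],"roll":0.0055,"grip":0},{"xyz":[0,0.9,0],"roll":0.0055,"grip":0},{"xyz":[0,0.9,0],"roll":0.0055,"grip":0}]'

```text
time_s: 28.07
position: [0.4253, -0.1126, 0.0147]
tcp_rot: [[-0.965, 0.262, -0.001], [0.262, 0.965, 0.0], [0.001, -0.0, -1.0]]
force: [-4.1, -3.5, 0.6]
opening: 0.002
grasp_force: 2.6
```

Request:
move_arm --increments '[{"xyz":[0,0.4,0],"roll":0,"grip":0},{"xyz":[0,0,0],"roll":0,"grip":0}]'

```text
time_s: 28.23
position: [0.4253, -0.1122, 0.0147]
tcp_rot: [[-0.965, 0.262, -0.001], [0.262, 0.965, 0.0], [0.001, -0.0, -1.0]]
force: [-4.0, -3.8, 0.4]
opening: 0.001
grasp_force: 2.4
```

Request:
move_arm --increments '[{"xyz":[0,0.4,0],"roll":0,"grip":0},{"xyz":[0,0,0],"roll":0,"grip":0}]'

```text
time_s: 28.4
position: [0.4254, -0.1119, 0.0147]
tcp_rot: [[-0.965, 0.262, -0.001], [0.262, 0.965, 0.0], [0.001, -0.0, -1.0]]
force: [-3.9, -3.9, 0.1]
opening: 0.004
grasp_force: 2.7
```

Request:
move_arm --increments '[{"xyz":[0,-2,0],"roll":0,"grip":0},{"xyz":[0,-8,0],"roll":0,"grip":0},{"xyz":[0,-10,-10],"roll":0,"grip":0},{"xyz":[0,0,-40],"roll":0,"grip":0},{"xyz":[0,0,-40],"roll":0,"grip":0}]'

```text
time_s: 28.82
position: [0.4201, -0.1314, 0.1042]
tcp_rot: [[-0.964, 0.264, -0.003], [0.264, 0.964, 0.003], [0.004, 0.002, -1.0]]
force: [0.6, -0.5, 0.2]
opening: 0.007
grasp_force: 0.0
```

Request:
move_arm --increments '[{"xyz":[10,-30,-25],"roll":0,"grip":0},{"xyz":[0,-30,-25],"roll":0,"grip":0},{"xyz":[0,-30,-25],"roll":0,"grip":0},{"xyz":[0,0,0],"roll":0,"grip":0},{"xyz":[0,0,0],"roll":0,"grip":0}]'

```text
time_s: 29.23
position: [0.3886, -0.2179, 0.1814]
tcp_rot: [[-0.964, 0.266, 0.005], [0.266, 0.964, -0.004], [-0.006, -0.002, -1.0]]
force: [-0.3, 0.4, -0.9]
opening: 0.004
grasp_force: 0.0
```

Run:
```python
from h import *
print(bot.read_state()['position'])
c=np.array([.589,-.1355])
for n in ['side','wrist','top']:
    im,d,m,W=cap(n); P,uv=cloud(d,m,W)
    if n=='wrist': cv2.imwrite('pics/w9.png',cv2.resize(im[:,:,::-1],None,fx=1.5,fy=1.5))
    q=P[(P[:,2]>.018)&(P[:,2]<.03)&(P[:,0]<.495)&(P[:,0]>.38)&(abs(P[:,1]+.1)<.04)]
    if len(q)<20: print(n,len(q));continue
    x,y,x0,y0=cv2.fitLine(q[:,:2].astype(np.float32),cv2.DIST_HUBER,0,.01,.01).ravel(); u=np.array([x,y])*np.sign(x);v=np.array([-u[1],u[0]])
    print(n,len(q),'angle',np.degrees(np.arctan(y/x)),'nut y',(c-[x0,y0])@v)
    L=np.c_[(P[:,:2]-c)@u,(P[:,:2]-[x0,y0])@v,P[:,2]]
    g=L[(L[:,2]>.019)&(L[:,2]<.033)&(abs(L[:,1])<.05)&(L[:,0]>-.21)]
    print('end',g[:,0].min())
    for a in np.arange(-.02,.02,.005):
        b=g[(g[:,0]>=a)&(g[:,0]<a+.005)]; print(round(a*1e3),np.round(np.sort(b[:,1])*1e3).astype(int)[:12].tolist())
im,d,m,W=cap('side')
cv2.imwrite('pics/s9.png',cv2.resize(im[:,:,::-1][190:260,170:270],None,fx=8,fy=8,interpolation=cv2.INTER_CUBIC))
```

```text
[ 0.38856423 -0.21791639  0.18136955]
side 431 angle -14.294462 nut y -0.0040244474428107625
end -0.19895314179985815
-20 [-38, -34, -27, -26, -26, -24, -23, -20, -20, -19, -18, -18]
-15 [-30, -26, -26, -24, -24, -23, -20, -19, -19, -19, -19, -18]
-10 [-25, -24, -22, -20, -19, -18, -15, -14, -14, -13, -13, -11]
-5 [-30, -27, -26, -24, -22, -21, -19, -17, -15, -13, -13, -11]
0 [-29, -27, -24, -23, -22, -18, -18, -17, -13, -10, -4, -2]
5 [-28, -27, -26, -24, -22, -21, -19, -17, -16, -11, -11, -9]
10 [-12, -10, -7, -6, -5, -3, -1, 2, 4, 6, 8, 12]
15 [-4, -3, 0, 0]
wrist 1707 angle -12.447614 nut y -0.003596995645029377
end -0.19857180889286888
-20 []
-15 []
-10 []
-5 []
0 []
5 []
10 []
15 []
top 196 angle -21.302698 nut y 0.014554588658185616
end -0.1939838317894559
-20 [-24, -23, -21, -19, -19, -17, -15, -14, -12, -12, -9, -6]
-15 [-23, -16, -13, -12, -11, -10, -8, -7, -5, -3, -2, 11]
-10 [-13, -11, -10, -9, -7, -6, -5, -2, -2, 4, 5, 6]
-5 [-12, -12, -9, -8, -7, -6, -4, -3, 0, 0, 2, 3]
0 [-12, -12, -11, -10, -7, -6, -5, -3, -2, -1, 1, 2]
5 [-11, -10, -8, -8, -5, -4, -2, -1, 0, 1, 2, 3]
10 [-11, -9, -8, -7, -6, -3, 0, 1, 3, 5, 6, 8]
15 [-2, 10, 13, 16, 17, 18, 19, 22]
```

View pics/s9.png

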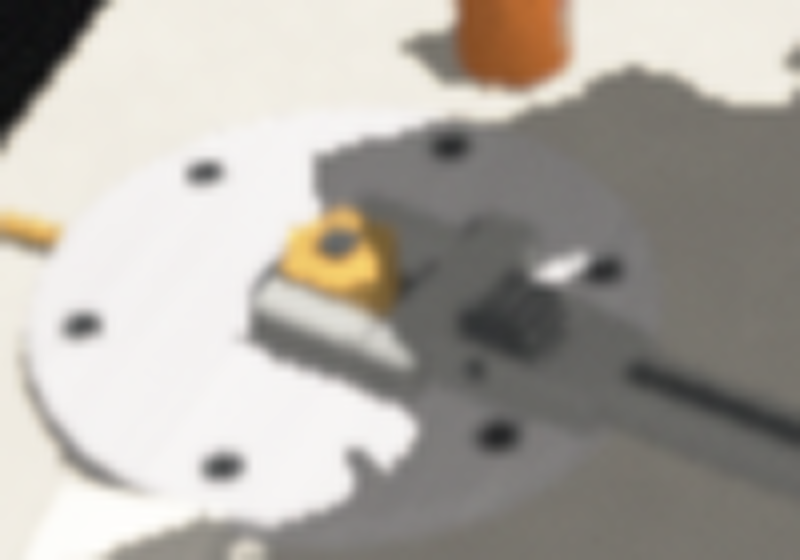

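The jaws still sit round the nut (340,250) with nothing disturbed. I'll take one clear look from above, gripper open, to compare the nut and wrench angles.

Request:
move_arm --increments '[{"xyz":[-19.5,28,-10],"roll":0,"grip":100},{"xyz":[-19.5,28,-10],"roll":0,"grip":100},{"xyz":[-19.5,28,-10],"roll":0,"grip":100},{"xyz":[-19.5,28,-10],"roll":0,"grip":100},{"xyz":[0,0,0],"roll":0,"grip":100}]'

```text
time_s: 29.85
position: [0.497, -0.1238, 0.2205]
tcp_rot: [[-0.967, 0.256, 0.005], [0.256, 0.967, 0.0], [-0.005, 0.002, -1.0]]
force: [0.5, 0.0, 0.3]
opening: 0.296
grasp_force: 0.0
```

Request:
move_arm --increments '[{"xyz":[0,0,0],"roll":0,"grip":100},{"xyz":[0,0,0],"roll":0,"grip":100},{"xyz":[0,0,0],"roll":0,"grip":100},{"xyz":[0,0,0],"roll":0,"grip":100},{"xyz":[0,0,0],"roll":0,"grip":100}]'

```text
time_s: 30.27
position: [0.491, -0.1283, 0.2192]
tcp_rot: [[-0.965, 0.264, -0.001], [0.264, 0.965, 0.001], [0.002, 0.0, -1.0]]
force: [-0.8, 0.5, -0.5]
opening: 0.678
grasp_force: 0.0
```

Run:
```python
from h import *
print(bot.read_state()['position'])
c=np.array([.589,-.1355])
im,d,m,W=cap('wrist'); P,uv=cloud(d,m,W)
ang=np.radians(-15.)
for _ in range(4):
    u=np.array([np.cos(ang),np.sin(ang)]);v=np.array([-u[1],u[0]])
    L=np.c_[(P[:,:2]-c)@u,(P[:,:2]-c)@v,P[:,2]]
    k=(L[:,2]>.018)&(L[:,2]<.03)&(L[:,0]<-.095)&(L[:,0]>-.175)&(abs(L[:,1])<.025)
    f=np.polyfit(L[k,0],L[k,1],1);ang+=np.arctan(f[0])
print('angle',np.degrees(ang),'axis y at nut',f[1])
n_=(np.hypot(L[:,0],L[:,1])<.03)
t=n_&(L[:,2]>.0265)&(L[:,2]<.030); print('z hist',np.histogram(L[n_,2],np.arange(.008,.034,.002)))
g=L[(L[:,2]>.022)&(L[:,2]<.030)&(abs(L[:,1])<.05)]
for a in np.arange(-.06,.02,.005):
    b=g[(g[:,0]>=a)&(g[:,0]<a+.005)]
    if len(b)>5:
        print(round(a*1e3),len(b),np.round([b[:,1].min()*1e3,b[:,1].max()*1e3],1),'hi:',[round(1e3*x,1) for x in (np.percentile(b[b[:,2]>.0267][:,1],[1,99]) if (b[:,2]>.0267).sum()>4 else [])])
h,w=im.shape[:2]
pn=np.median(uv[n_],0).astype(int);print(pn)
x0=max(0,pn[0]-80);y0=max(0,pn[1]-70)
cv2.imwrite('pics/w10.png',cv2.resize(im[:,:,::-1][y0:y0+120,x0:x0+160],None,fx=5,fy=5,interpolation=cv2.INTER_CUBIC))
```

```text
[ 0.49103649 -0.12825493  0.21918554]
angle -14.362809173323377 axis y at nut -0.000607964553353165
z hist (array([ 95,  37,   9,  14,  18,  19,  42,  83, 322, 175,  59,   3]), array([0.008, 0.01 , 0.012, 0.014, 0.016, 0.018, 0.02 , 0.022, 0.024,
       0.026, 0.028, 0.03 , 0.032]))
-60 69 [-18.7  18.1] hi: []
-55 58 [-18.7  17.8] hi: []
-50 50 [-17.7  16.9] hi: []
-45 116 [-36.4  27.3] hi: [np.float64(-5.0), np.float64(14.9)]
-40 248 [-37.6  28.7] hi: [np.float64(-33.6), np.float64(12.5)]
-35 233 [-37.8  28.8] hi: []
-30 221 [-38.   28.9] hi: [np.float64(-31.7), np.float64(13.8)]
-25 99 [-34.5  27.7] hi: []
-20 97 [-27.6  29.1] hi: []
-15 168 [-26.5  27.9] hi: [np.float64(-9.5), np.float64(14.5)]
-10 187 [-26.6  27.9] hi: [np.float64(-16.2), np.float64(20.7)]
-5 101 [-26.7  28.1] hi: [np.float64(-20.1), np.float64(14.6)]
[266 238]
```

View pics/w10.png

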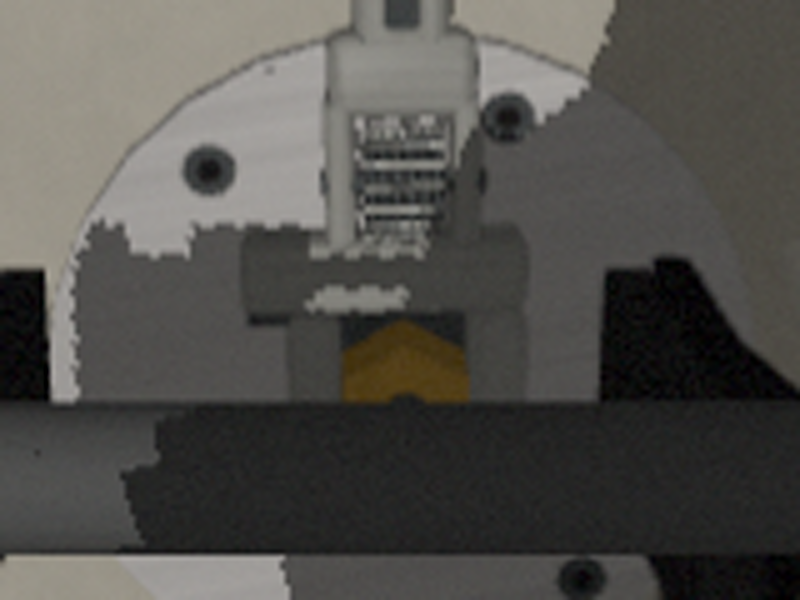

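The jaws lie flush on both flats of the nut (345–465, 370) and the nut corner is centred, so the wrench is snug. The push force went from a steady 1.1 N to 2.6 N at the stop. Nothing is touching the robot, so I'm handing in.

```bash
python3 -c "
from rig import bot
print(bot.hand_in())"
```

```text
the job is handed in; nothing more can be done
None
```

I handed the job in: the wrench is snug on the nut, and I turned the nut clockwise about 0.65 rad until the push force rose sharply. I took that as the stop and did not re-push to confirm it; the bottle, block and slide case were never touched.

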